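Slide the top spot plate off the stack and load it on the viewing stand

TASK

Slide the top porcelain spot plate endways out of the open near end of its magazine until it sticks out far enough to be taken by its sides, leaving the two plates below where they are. Then lift it off, keeping it level, and set it down (do not drop it) along the viewing stand, face up, centred across the narrow pad and pushed snugly against the upright stop at the pad's far end. Let go of it there, and leave the other things on the table undisturbed.

Things in the scene. Friction and masses are not known exactly. Their poses are not given: they have to be found in the camera images.
- spot_plate_top_center (a point): centre (half-way up) of the top plate of the stack: a loose white porcelain spot plate, 140 mm long (its x), 60 mm wide (its y), 10 mm thick (its z, up), about 0.2 kg, with two rows of five shallow round wells drawn on its face. It has the same shape as the two below and lies loose on them, in line with the magazine.
- spot_plate_mid_center (a point): centre of the middle plate, same size and axes, directly under the top one
- spot_plate_low_center (a point): centre of the lowest plate, same size and axes, resting on the magazine's floor
- magazine: the plate magazine, fixed: a riser between two upright side walls on a grey 180 x 104 x 8 mm foot. Origin on the table under its centre; x along its length, z up. Plates leave at its near end, -x; both ends are open. Floor 30 mm up, floor and walls 140 mm long like the plates. Walls 6 mm thick, 63 mm apart, 65 mm high: 5 mm above the top plate, which hides the plates' long sides.
- magazine_mouth (a point): the middle of the near open end of the magazine, level with the top of the stack: x = -70 mm, y = 0, 60 mm up in the magazine's frame, same axes; a plate slides out over it towards -x. More than 70 mm out it would tip off.
- stand: the viewing stand, fixed: a narrow level aluminium pad on a column and a 150 x 100 x 8 mm foot. Origin on the table under its centre; x along the pad, z up. Pad 44 mm wide, 9 mm thick, its top 45 mm up, from x = -61 mm to +65 mm; column 80 x 30 mm. A plate against the stop has its centre at x = -5 mm, y = 0, 50 mm up and overhangs the pad by 8 mm on each long side.
- stand_stop (a point): middle of the stop's face, where it meets the pad (x = +65 mm, y = 0, 45 mm up in the stand's frame, same axes). The upright stop stands across the pad's far end, 44 mm wide, 6 mm thick, 8 mm above the pad.
- sample_cup: bystander: small cup with a red lid, 51 mm across, 64 mm high, loose; origin under its centre
- marker: bystander: marker pen, 129 mm long, 17 mm thick, lying along its y, loose; origin under its centre
Mind the look-alikes: they are no part of the job. Leave any turquoise look-alike of the magazine alone.

How it is judged:
By the outcome, as a careful person would: the job done as asked, in the order asked, and still so for the second after the job is handed in, with the robot touching nothing.
It also fails if it takes over 64 s, if anything falls off the work surface, if the arm or the gripper's body presses on something with over 40 N, if the wrist force passes 120 N, or if a joint passes its speed limit or range.

ROBOT

A 6-joint arm with a two-finger parallel gripper is mounted at the origin on a cart in front of the work surface, level with it; the furniture and walls round the work are solid. World frame = base frame: x ahead of the robot, y to its left, z up, the work surface at z = 0. Lengths are in mm, angles in rad, forces in N, time in s.
With the tool pointing down it reaches from about 275 to 1000 mm from the base axis. Payload 8.4 kg.
Tool frame: the origin (TCP) lies at the very end of the fingers, on their centre line; the grasp point (between the pads) lies 19 mm behind it; z points along the fingers, y is the direction in which the jaws open and shut (so a half turn about z gives the same grasp; the last joint's range is limited). The gripper opens to 85 mm and grips with 20 to 120 N. Pads are 22 mm wide; open, the fingers measure 114 mm over their backs; the gripper's body (76 mm by 85 mm) begins 54 mm behind the grasp point. The pads swing forward as they close: fully open they stand 13 mm farther back than shut.
Start: joints at [-1.237, 0.353, 1.633, -0, 1.155, -0.002], TCP at [205.951, -590.095, 231.281] pointing down, gripper open.
Joint ranges: [-2.63, 2.63], [-0.92, 2.1], [0.06, 2.66], [-1.3, 4.44], [0, 2.69], [-3.02, 3.02]. Speed limits (rad/s): [2.22, 2.22, 2.79, 3.14, 3.14, 3.14].

INTERFACE

Orientations are given as [roll, pitch, yaw] about the fixed x, y, z axes, in that order (R = Rz(yaw) Ry(pitch) Rx(roll)).
In Python, from rig import r gives the robot as it stands.
- The arm moves only by the tool jog_arm, never from a script. Its argument "increments" is text: rows parted by semicolons, each of 7 numbers parted by spaces: the shift along the tool's x, y, z in cm, then the turn, a rotation vector about the tool's x, y, z in rad, then the opening, from -1 (shut) to 1 (fully open). A call has exactly 8 rows; each row shifts and turns the commanded pose from where the row before left it, along the tool's axes as they then stand; what a row does not reach is not made up. A row lasts 1/10 s, in which the tool goes at most 50 mm and 8.59 degrees, less where a joint would pass 70% of its speed; a pose out of reach is approached as far as the arm can. A call with a gripper value outside its range is refused whole. The fingers move at their own pace and stop on an object; "squeeze" is the grip in N (left out, the last holds). Time passes only in rows, so rows that do not move let the fingers close, or fill a call up. It gives the time, the measured TCP pose, the force and the opening at its end, in the units of the state.
- r.sense(): the state, without advancing time (a new reading comes with each control period).
- r.grab_frame(name): name is "scene" or "top"; returns the picture (384x512x3 uint8, red, green, blue); there is no depth.
- r.camera_info(name): a dict with "K" (3x3 intrinsics, pixels), "dist_coeffs" ([k1, k2, p1, p2, k3] as OpenCV has them; the pictures are not rectified), "rvec" (rotation vector, rad) and "tvec" (3), from world to camera coordinates, as OpenCV has them. Camera axes: x right, y down, z forward; pixel columns grow to the right and rows downward; lengths in mm; the calibration is good to about 2 mm. A picture is of the moment at which its call begins. camera_info takes no time and is no camera call.
- r.sign_off(): hands the job in, once; it reports no verdict.
The state is a dict: "clock": time; "qpos": joint angles; "qvel": joint speeds; "joint_efforts": joint torques, N m; "eef_pos": TCP position; "tcp_rot": TCP orientation; "contact_force": force on the tool from outside, world axes, zero at the start; "wrist_torque": the same for the moment, N m; "opening": opening from 0.0 (shut) to 1.0 (fully open).
Only numpy, scipy, OpenCV 4.12 (cv2) and the standard library are available. Lean on these libraries where they do the work, as an engineer would, in place of code of your own. Each camera call takes 0.05 s, during which the arm holds its last target.

## Working session

There is one attempt and no reset: what is moved stays moved. The work goes in short steps, Python scripts to look and compute and a tool call to move; the robot and the scene stay as the last step left them, time stands still between calls to the robot, and variables do not carry over. Pictures are saved under pics/ and viewed, and the job is handed in when it is done.

Besides the shell and the picture viewer there is one more tool, called after "Emit:" as name(argument=value, ...) on one line, values as JSON. jog_arm: Moves the arm, as the interface text tells. Its arguments: {"type":"object","properties":{"increments":{"type":"string"},"squeeze":{"type":"number"}},"required":["increments"]}

```bash
ls; mkdir -p pics
python3 - <<'E'
from rig import r
import cv2
for n in("scene","top"):
    im=r.grab_frame(n); cv2.imwrite(f"pics/{n}0.png",im[:,:,::-1])
    print(n,r.camera_info(n))
print(r.sense())
E
```

```text
pics
scene {'K': array([[403.59966951,   0.        , 249.9269763 ],
       [  0.        , 403.59966951, 188.51335687],
       [  0.        ,   0.        ,   1.        ]]), 'dist_coeffs': array([0.04942219, 0.        , 0.        , 0.        , 0.        ]), 'rvec': array([ 2.12716076, -1.03373666,  0.46727669]), 'tvec': array([-495.28425171,  262.12144782, 1386.78202682])}
top {'K': array([[362.15771622,   0.        , 262.70429919],
       [  0.        , 362.15771622, 197.00980615],
       [  0.        ,   0.        ,   1.        ]]), 'dist_coeffs': array([0.00441344, 0.        , 0.        , 0.        , 0.        ]), 'rvec': array([ 2.10305384, -2.11096304,  0.22771747]), 'tvec': array([-217.80644357,  560.31110286, 1060.2688192 ])}
{'clock': 0.1, 'qpos': array([-1.23739774e+00,  3.53590255e-01,  1.63406590e+00, -8.72977706e-07,
        1.15517290e+00, -2.37100499e-03]), 'qvel': array([-0.00051876, -0.00272458, -0.00110327,  0.0014732 , -0.00093459,
       -0.00198992]), 'joint_efforts': array([-1.94748129e-03, -6.06356549e+01, -3.42819250e+01, -1.51058675e-04,
        3.78656667e-03, -7.81193052e-06]), 'eef_pos': array([ 205.813499  , -589.69297725,  230.62701846]), 'tcp_rot': array([-3.14035625e+00, -2.13329240e-06,  3.35769941e-01]), 'contact_force': array([0.51779074, 0.65009883, 0.78997853]), 'wrist_torque': array([ 0.05181645,  0.03377683, -0.03823645]), 'opening': 1.0057587024273367}
```

View pics/scene0.png

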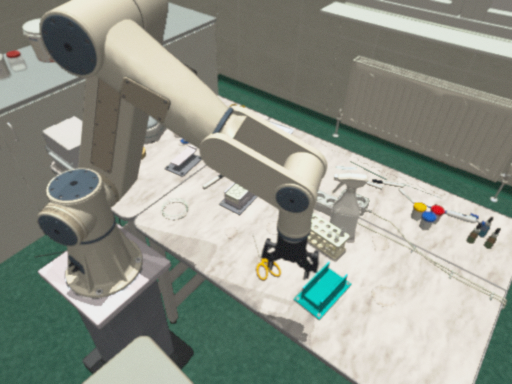

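View pics/top0.png

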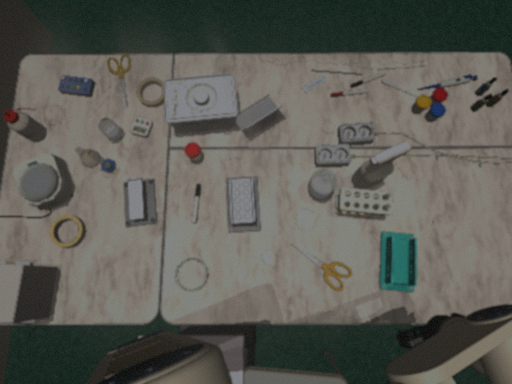

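```bash
cat > h.py <<'E'
import numpy as np,cv2
from rig import r
CI={n:r.camera_info(n) for n in("scene","top")}
def proj(n,P):
    c=CI[n];return cv2.projectPoints(np.asarray(P,float).reshape(-1,1,3),c["rvec"],c["tvec"],c["K"],c["dist_coeffs"])[0][:,0]
def ray(n,uv):
    c=CI[n];R=cv2.Rodrigues(c["rvec"])[0]
    p=cv2.undistortPoints(np.array([[uv]],float),c["K"],c["dist_coeffs"])[0,0]
    return -R.T@c["tvec"],R.T@np.array([p[0],p[1],1])
def onz(n,uv,z):
    o,d=ray(n,uv);return o+d*(z-o[2])/d[2]
def tri(uvs,uvt):
    A=[];b=[]
    for n,uv in(("scene",uvs),("top",uvt)):
        o,d=ray(n,uv);d=d/np.linalg.norm(d);M=np.eye(3)-np.outer(d,d);A.append(M);b.append(M@o)
    return np.linalg.lstsq(np.vstack(A),np.hstack(b),rcond=None)[0]
def crop(src,dst,x0,y0,x1,y1,s,gain=1.0):
    im=cv2.imread(src)[y0:y1,x0:x1]
    im=cv2.resize(im,None,fx=s,fy=s,interpolation=cv2.INTER_CUBIC)
    im=np.clip(im*gain,0,255).astype(np.uint8)
    st=10
    for u in range((x0+st-1)//st*st,x1,st):
        cv2.line(im,(int((u-x0+.5)*s),0),(int((u-x0+.5)*s),6),(0,0,255),1);cv2.putText(im,str(u),(int((u-x0+.5)*s)+1,16),0,.35,(0,0,255),1)
    for v in range((y0+st-1)//st*st,y1,st):
        cv2.line(im,(0,int((v-y0+.5)*s)),(6,int((v-y0+.5)*s)),(0,0,255),1);cv2.putText(im,str(v),(8,int((v-y0+.5)*s)+4),0,.35,(0,0,255),1)
    cv2.imwrite(dst,im)
E
python3 - <<'E'
from h import *
crop("pics/top0.png","pics/t1.png",110,150,270,250,5,1.6)
crop("pics/scene0.png","pics/s1.png",155,130,275,220,6.5,1.0)
E
```

```text
(no output)
```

View pics/t1.png

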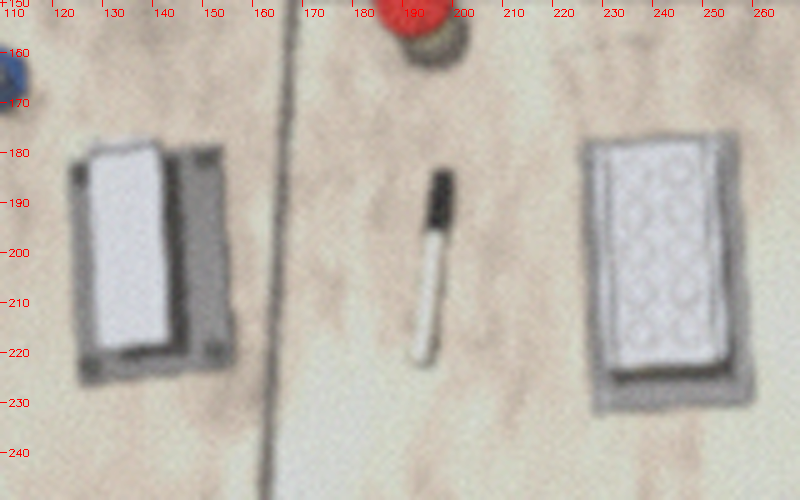

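View pics/s1.png

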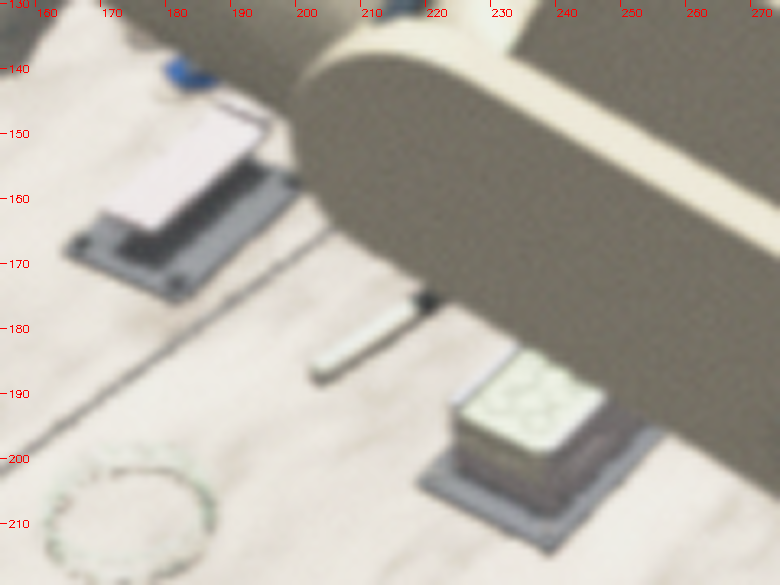

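```bash
cat > fit.py <<'E'
from h import *
from scipy.optimize import least_squares
# magazine: obs (cam, uv, local)
def fit(obs,x0,free_z=False):
    def pts(p,L):
        c,s=np.cos(p[2]),np.sin(p[2]);L=np.array(L,float)
        return np.array([p[0]+c*L[0]-s*L[1],p[1]+s*L[0]+c*L[1],L[2]])
    def f(p): return np.concatenate([proj(n,pts(p,L))[0]-uv for n,uv,L in obs])
    s=least_squares(f,x0,x_scale=[10,10,.1],loss='soft_l1');return s.x,f(s.x).reshape(-1,2)
if __name__=="__main__":
    print("foot tri near-L",tri((217.5,203.5),(228.5,231.5)),"near-R",tri((237.5,214.),(259.5,229.5)))
    print("plate tri near-L",tri((223.5,193),(231.5,223.5)),"near-R",tri((236.8,199),(254.5,222)))
    for uv in [(225.5,178),(257,176.5),(259.5,229.5),(228.5,231.5)]: print(onz("top",uv,8))
    M=[("top",(225.5,178),(90,52,8)),("top",(257,176.5),(90,-52,8)),("top",(259.5,229.5),(-90,-52,8)),("top",(228.5,231.5),(-90,52,8)),
     ("top",(231.5,223.5),(-70,30,60)),("top",(254.5,222),(-70,-30,60)),
     ("scene",(217.5,203.5),(-90,52,8)),("scene",(237.5,214),(-90,-52,8))]
    p,e=fit(M,[600,100,0]);print("mag",p);print(np.round(e,1))
    print("pad tri nearL",tri((169,163),(127,219)),"nearR",tri((179,165),(142,218)))
    S=[("top",(122.5,181.5),(75,50,8)),("top",(152.5,178.5),(75,-50,8)),("top",(155,223),(-75,-50,8)),("top",(125,226.5),(-75,50,8)),
     ("scene",(163.5,168),(-75,50,8)),("scene",(180.5,176),(-75,-50,8)),("scene",(199.5,156.5),(75,-50,8)),
     ("top",(127.3,219.),(-61,22,45)),("top",(142,218),(-61,-22,45)),
     ("scene",(169,162.5),(-61,22,45)),("scene",(177.5,165.2),(-61,-22,45))]
    p,e=fit(S,[600,300,0]);print("stand",p);print(np.round(e,1))
E
python3 fit.py
```

```text
foot tri near-L [ 458.27071598 -109.90264357    8.46800824] near-R [ 463.98680809 -208.02271599    7.87929514]
plate tri near-L [ 477.53189178 -124.70533867   60.04285183] near-R [ 478.95588885 -193.35621338   68.53137747]
[635.38824671 -98.02295962   8.        ]
[ 640.08665304 -201.40409711    8.        ]
[ 465.26570324 -209.31298572    8.        ]
[ 459.26131873 -110.79755711    8.        ]
mag [ 5.49808993e+02 -1.54477262e+02  5.33890611e-02]
[[-0.1 -0.4]
 [ 0.1 -0.7]
 [ 0.6  0.8]
 [-1.1  0.7]
 [ 1.2 -0.3]
 [-2.1  0.1]
 [-0.3 -0.1]
 [ 0.9  0.5]]
pad tri nearL [498.38989024 205.88557225  28.40055477] nearR [501.32621143 151.07267967  43.75822389]
stand [5.56015918e+02 1.81949594e+02 1.16685715e-01]
[[-0.4  0. ]
 [ 0.1 -0.5]
 [ 0.2  0. ]
 [-1.2  0.3]
 [-0.8 -0.3]
 [ 0.5 -0.3]
 [ 2.4  0.6]
 [ 0.9  0.6]
 [ 0.5 -0.1]
 [-0.3 -1. ]
 [-0.6 -0.3]]
```

```bash
cat > ov.py <<'E'
from h import *
def T(p,L):
    c,s=np.cos(p[2]),np.sin(p[2]);L=np.array(L,float)
    return np.stack([p[0]+c*L[:,0]-s*L[:,1],p[1]+s*L[:,0]+c*L[:,1],L[:,2]],1)
def box(x0,x1,y0,y1,z): return [[x0,y0,z],[x1,y0,z],[x1,y1,z],[x0,y1,z]]
def mag(p): return [T(p,b) for b in (box(-90,90,-52,52,8),box(-70,70,-37.5,-31.5,65),box(-70,70,31.5,37.5,65),box(-70,70,-30,30,60))]
def stand(p): return [T(p,b) for b in (box(-75,75,-50,50,8),box(-61,65,-22,22,45),box(65,71,-22,22,53))]
def draw(n,src,dst,polys,x0,y0,x1,y1,s,gain=1):
    im=cv2.imread(src)[y0:y1,x0:x1];im=cv2.resize(im,None,fx=s,fy=s,interpolation=cv2.INTER_CUBIC);im=np.clip(im*float(gain),0,255).astype(np.uint8)
    cols=[(0,0,255),(0,160,0),(255,0,0),(200,0,200)]
    for i,P in enumerate(polys):
        q=(proj(n,P)-[x0,y0]+.5)*s
        cv2.polylines(im,[np.round(q*8).astype(np.int32)],True,cols[i%4],1,cv2.LINE_AA,3)
    cv2.imwrite(dst,im)
E
python3 - <<'E'
from ov import *
m=[549.8,-154.5,.0534];s=[556,182,.1167]
draw("top","pics/top0.png","pics/o1.png",mag(m),215,165,270,240,7.5,1.6)
draw("top","pics/top0.png","pics/o2.png",stand(s),112,168,167,238,7.5,1.6)
a=cv2.imread("pics/o1.png");b=cv2.imread("pics/o2.png");h=min(len(a),len(b));cv2.imwrite("pics/o12.png",np.hstack([a[:h],b[:h]])[:, :800])
draw("scene","pics/scene0.png","pics/o3.png",mag(m)+stand(s),158,138,268,220,7)
E
```

```text
(no output)
```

View pics/o12.png

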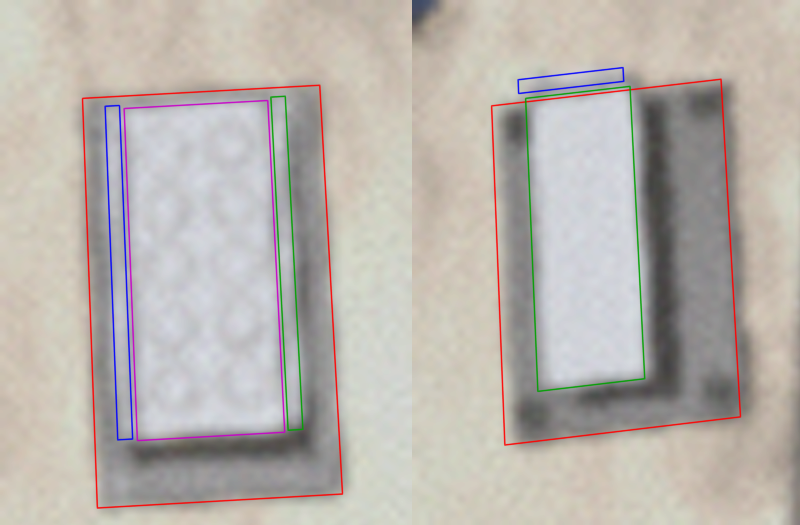

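View pics/o3.png

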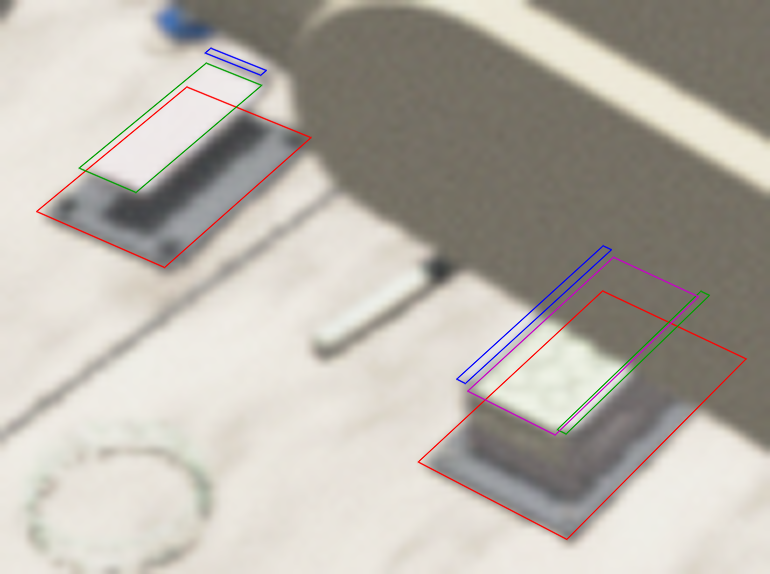

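```bash
cat > gfit.py <<'E'
from ov import *
from scipy.optimize import minimize
from scipy.ndimage import map_coordinates
def gimg(f):
    g=cv2.GaussianBlur(cv2.imread(f).astype(np.float32),(0,0),0.8)
    gx=cv2.Sobel(g,cv2.CV_32F,1,0);gy=cv2.Sobel(g,cv2.CV_32F,0,1)
    m=np.sqrt((gx**2+gy**2).max(2));return m/np.percentile(m,99)
def sc(n,G,polys):
    tot=0;k=0
    for P in polys:
        Q=np.vstack([P,P[:1]]);S=np.vstack([Q[i]+(Q[i+1]-Q[i])*np.linspace(0,1,40)[:,None] for i in range(len(P))])
        q=proj(n,S);v=map_coordinates(G,[q[:,1],q[:,0]],order=1);tot+=np.minimum(v,1).sum();k+=len(v)
    return tot/k
def run(fs,fn,p0,ns):
    G={n:gimg(f) for n,f in fs.items()}
    f=lambda d:-sum(sc(n,G[n],fn([p0[0]+d[0],p0[1]+d[1],p0[2]+d[2]/100])) for n in ns)
    best=min((minimize(f,d0,method="Nelder-Mead",options=dict(initial_simplex=np.array(d0)+np.array([[0,0,0],[3,0,0],[0,3,0],[0,0,2]]))) for d0 in [[0,0,0],[2,-2,0],[-2,2,0],[2,2,1],[-2,-2,-1]]),key=lambda s:s.fun)
    d=best.x;return np.round([p0[0]+d[0],p0[1]+d[1],p0[2]+d[2]/100],4),best.fun
if __name__=="__main__":
    fs={"top":"pics/top0.png","scene":"pics/scene0.png"}
    m=[549.8,-154.5,.0534];s=[556,182,.1167]
    for ns in (["top"],["scene"],["top","scene"]):
        print(ns,"mag",run(fs,mag,m,ns),"stand",run(fs,stand,s,ns))
    print("mag foot",run(fs,lambda p:mag(p)[:1],m,["top"]),"stand foot",run(fs,lambda p:stand(p)[:1],s,["top"]),"pad",run(fs,lambda p:stand(p)[1:2],s,["top"]))
E
python3 gfit.py
```

```text
['top'] mag (array([ 5.500989e+02, -1.550978e+02,  6.780000e-02]), np.float64(-0.42283493280410767)) stand (array([5.546460e+02, 1.779659e+02, 1.305000e-01]), np.float64(-0.5463054180145264))
['scene'] mag (array([ 5.507273e+02, -1.566541e+02,  9.020000e-02]), np.float64(-0.3369557857513428)) stand (array([5.658256e+02, 1.895038e+02, 4.901000e-01]), np.float64(-0.5406626462936401))
['top', 'scene'] mag (array([ 5.505515e+02, -1.556590e+02,  8.430000e-02]), np.float64(-0.7544403672218323)) stand (array([5.545945e+02, 1.781750e+02, 1.552000e-01]), np.float64(-0.989741325378418))
mag foot (array([ 5.488075e+02, -1.546192e+02,  6.260000e-02]), np.float64(-0.4614633619785309)) stand foot (array([5.546729e+02, 1.770967e+02, 1.245000e-01]), np.float64(-0.602762758731842)) pad (array([5.552519e+02, 1.795613e+02, 1.353000e-01]), np.float64(-0.7221211194992065))
```

Emit:
jog_arm(increments="0 0 0 0 0 0.135 -1; 0 0 0 0 0 0.135 -1; 3.3 -2.9 0 0 0 0 -1; 3.3 -2.9 0 0 0 0 -1; 3.3 -2.9 0 0 0 0 -1; 3.3 -2.9 0 0 0 0 -1; 3.3 -2.9 0 0 0 0 -1; 3.3 -2.9 0 0 0 0 -1", squeeze=60)

```text
clock: 0.9
eef_pos: [392.9, -401.9, 231.1]
tcp_rot: [-3.141, 0.0, 0.066]
contact_force: [0.7, -1.1, -0.1]
opening: -0.001
```

Emit:
jog_arm(increments="3.4 -2.9 0 0 0 0 -1; 3.4 -3 0 0 0 0 -1; 3.4 -3 0 0 0 0 -1; 3.4 -3 0 0 0 0 -1; 3.4 -3 0 0 0 0 -1; 3.4 -3 0 0 0 0 -1; 3.4 -3 0 0 0 0 -1; 3.6 -2.8 0 0 0 0 -1")

```text
clock: 1.7
eef_pos: [650.7, -147.2, 230.9]
tcp_rot: [-3.141, 0.001, 0.066]
contact_force: [0.8, -0.8, 0.8]
opening: 0.002
```

Emit:
jog_arm(increments="0 0 2 0 0 0 -1; 0 0 3 0 0 0 -1; 0 0 3 0 0 0 -1; 0 0 2 0 0 0 -1; 0 0 1 0 0 0 -1; 0 0 0 0 0 0 -1; 0 0 0 0 0 0 -1; 0 0 0 0 0 0 -1")

```text
clock: 2.5
eef_pos: [650.8, -149.2, 122.7]
tcp_rot: [3.141, -0.002, 0.066]
contact_force: [0.1, 0.4, -0.4]
opening: 0.001
```

Run:
```python
from ov import *
for n in("scene","top"):
    im=r.grab_frame(n); cv2.imwrite(f"pics/{n}1.png",im[:,:,::-1])
s=r.sense();print(s["clock"],s["eef_pos"],s["tcp_rot"],s["contact_force"])
m=[550,-155.3,.066];st=[554.8,178.5,.128]
tip=s["eef_pos"]
draw("top","pics/top1.png","pics/o4.png",mag(m)+[np.array([tip+[-11,-14,0],tip+[11,-14,0],tip+[11,14,0],tip+[-11,14,0]])],200,140,300,240,6,1.6)
draw("scene","pics/scene1.png","pics/o5.png",mag(m)+stand(st)+[np.array([tip+[-11,-14,0],tip+[11,-14,0],tip+[11,14,0],tip+[-11,14,0]])],158,130,298,220,5.5)
```

```text
2.6 [ 650.63212497 -149.14290538  122.59186104] [ 3.14103260e+00 -1.91936239e-03  6.57748816e-02] [-0.33826177 -0.12377843  0.32118412]
```

View pics/o4.png

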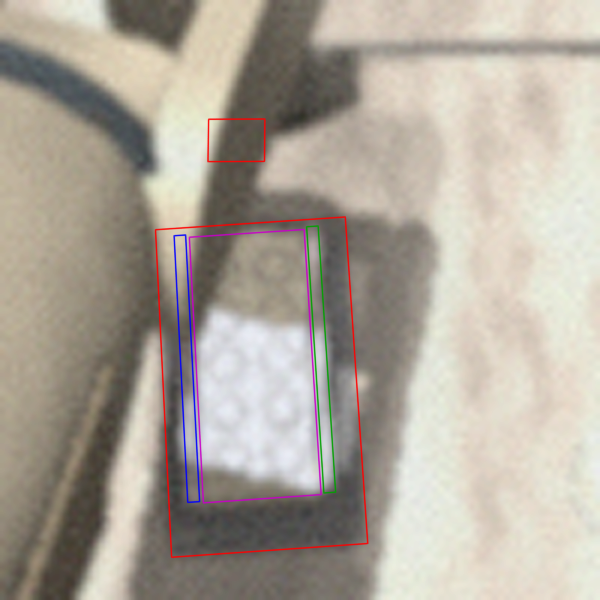

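View pics/o5.png

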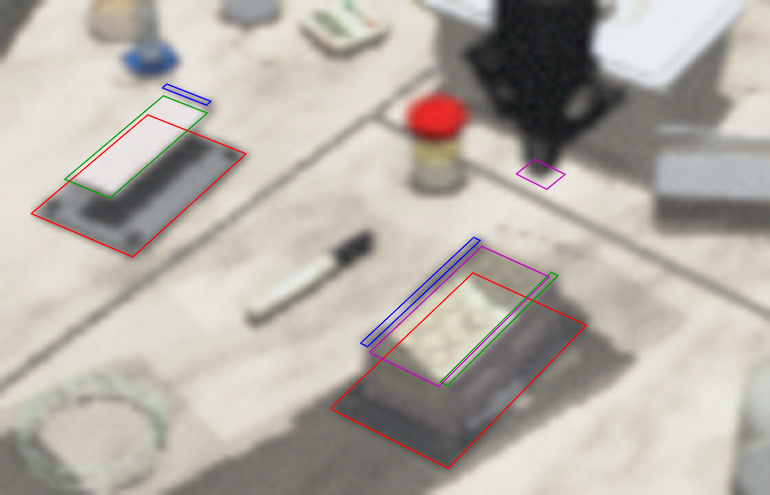

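Run:
```python
from gfit import *
fs={"top":"pics/top0.png","scene":"pics/scene1.png"}
m=[550,-155.3,.066];s=[554.8,178.5,.128]
for ns in (["top"],["scene"],["top","scene"]):
    print(ns,"mag",run(fs,mag,m,ns),"stand",run(fs,stand,s,ns), "standfootpad",run(fs,lambda p:stand(p)[:2],s,ns),"foot",run(fs,lambda p:stand(p)[:1],s,ns),"mfoot",run(fs,lambda p:mag(p)[:1],m,ns))
s=[554.8,178.5,.128]
draw("scene","pics/scene1.png","pics/o6.png",stand(s),160,140,210,185,14)
draw("scene","pics/scene1.png","pics/o7.png",mag(m),213,170,270,220,13)
```

```text
['top'] mag (array([ 5.500960e+02, -1.550941e+02,  6.760000e-02]), np.float64(-0.4228347837924957)) stand (array([5.546477e+02, 1.779663e+02, 1.305000e-01]), np.float64(-0.5463054776191711)) standfootpad (array([5.551308e+02, 1.780187e+02, 1.301000e-01]), np.float64(-0.6542795300483704)) foot (array([5.546736e+02, 1.770971e+02, 1.245000e-01]), np.float64(-0.6027625799179077)) mfoot (array([ 5.488073e+02, -1.546192e+02,  6.260000e-02]), np.float64(-0.46146339178085327))
['scene'] mag (array([ 5.516402e+02, -1.572899e+02,  6.710000e-02]), np.float64(-0.46524524688720703)) stand (array([5.570937e+02, 1.800474e+02, 2.665000e-01]), np.float64(-0.5125958323478699)) standfootpad (array([5.554479e+02, 1.733159e+02, 1.280000e-01]), np.float64(-0.5553687810897827)) foot (array([5.537406e+02, 1.725128e+02, 1.184000e-01]), np.float64(-0.568270206451416)) mfoot (array([ 5.459600e+02, -1.515029e+02,  1.392000e-01]), np.float64(-0.30455049872398376))
['top', 'scene'] mag (array([ 5.505895e+02, -1.558817e+02,  7.840000e-02]), np.float64(-0.8808434009552002)) stand (array([5.546610e+02, 1.781767e+02, 1.552000e-01]), np.float64(-1.0164836645126343)) standfootpad (array([5.551248e+02, 1.774593e+02, 1.307000e-01]), np.float64(-1.1881213188171387)) foot (array([5.544176e+02, 1.762141e+02, 1.260000e-01]), np.float64(-1.1373155117034912)) mfoot (array([ 5.486453e+02, -1.546663e+02,  6.780000e-02]), np.float64(-0.7547341585159302))
```

View pics/o6.png

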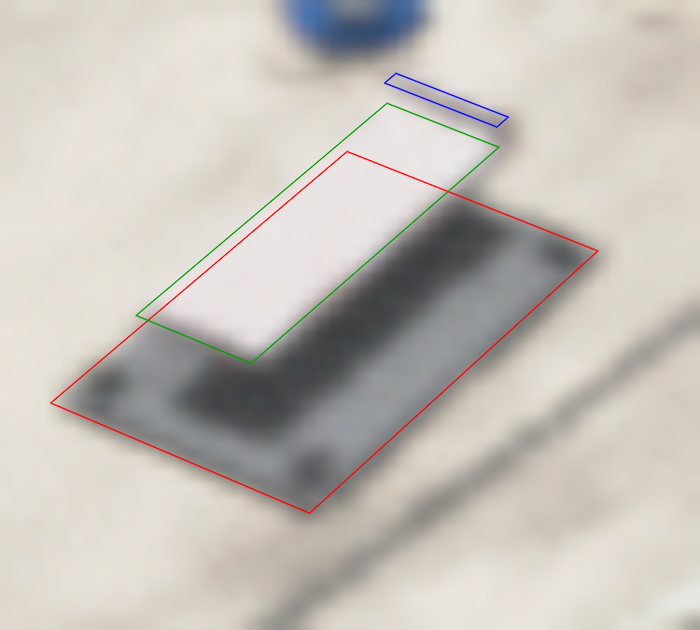

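View pics/o7.png

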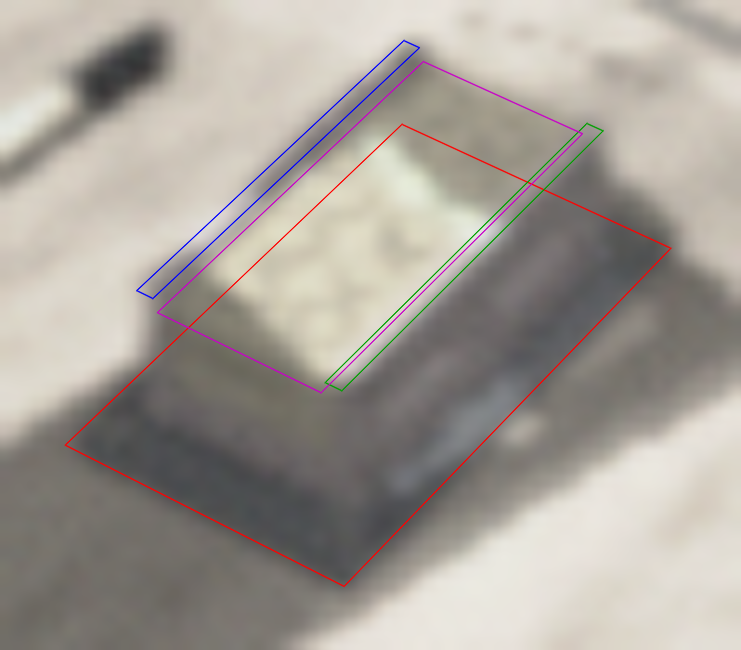

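Emit:
jog_arm(increments="0 0 1.5 0 0 0 -1; 0 0 2 0 0 0 -1; 0 0 1.7 0 0 0 -1; 0 0 1 0 0 0 -1; 0 0 0.5 0 0 0 -1; -0.5 0 0 0 0 0 -1; -0.5 0 0 0 0 0 -1; 0 0 0 0 0 0 -1")

```text
clock: 3.4
eef_pos: [639.5, -149.8, 54.9]
tcp_rot: [3.141, -0.0, 0.066]
contact_force: [-0.3, 0.5, -0.5]
opening: -0.004
```

Emit:
jog_arm(increments="-0.3 0 0 0 0 0 -1; -0.3 0 0 0 0 0 -1; -0.3 0 0 0 0 0 -1; -0.3 0 0 0 0 0 -1; -0.3 0 0 0 0 0 -1; -0.3 0 0 0 0 0 -1; -0.2 0 0 0 0 0 -1; 0 0 0 0 0 0 -1")

```text
clock: 4.2
eef_pos: [619.8, -151.0, 54.4]
tcp_rot: [3.142, -0.0, 0.066]
contact_force: [1.7, 0.3, 1.2]
opening: 0.001
```

Run:
```python
from ov import *
for n in("scene","top"):
    im=r.grab_frame(n); cv2.imwrite(f"pics/{n}2.png",im[:,:,::-1])
s=r.sense();print(s["clock"],s["eef_pos"],s["tcp_rot"],s["contact_force"])
m=[550.3,-155.5,.067]
draw("scene","pics/scene2.png","pics/o8.png",mag(m),203,150,283,220,9.5)
```

```text
4.3 [ 619.83033536 -150.94625665   54.23674747] [-3.14158471e+00  2.71376740e-04  6.58061947e-02] [ 2.371958   -0.04142787  1.55631756]
```

View pics/o8.png

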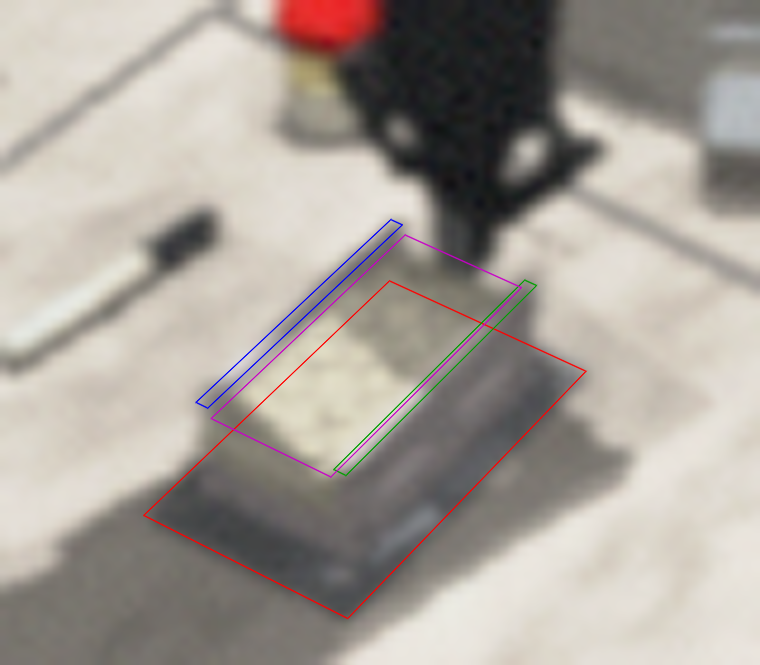

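Emit:
jog_arm(increments="-0.3 0 0 0 0 0 -1; -0.4 0 0 0 0 0 -1; -0.4 0 0 0 0 0 -1; -0.4 0 0 0 0 0 -1; -0.4 0 0 0 0 0 -1; -0.3 0 0 0 0 0 -1; -0.2 0 0 0 0 0 -1; 0 0 0 0 0 0 -1")

```text
clock: 5.1
eef_pos: [595.3, -152.4, 54.1]
tcp_rot: [-3.141, 0.001, 0.066]
contact_force: [0.4, 0.1, 0.2]
opening: -0.001
```

Run:
```python
from ov import *
for n in("scene","top"):
    im=r.grab_frame(n); cv2.imwrite(f"pics/{n}3.png",im[:,:,::-1])
s=r.sense();print(s["clock"],s["eef_pos"],s["tcp_rot"],s["contact_force"])
m=[550.3,-155.5,.067]
draw("scene","pics/scene3.png","pics/o9.png",mag(m),203,150,283,220,7)
draw("top","pics/top3.png","pics/o10.png",mag(m),215,165,270,240,6.5,1.6)
a=cv2.imread("pics/o9.png");b=cv2.imread("pics/o10.png");h=min(len(a),len(b));cv2.imwrite("pics/o11.png",np.hstack([a[:h],b[:h,40:280]])[:, :800])
```

```text
5.2 [ 595.31022749 -152.40838075   53.96821118] [-3.14123633e+00  1.41812204e-03  6.57936913e-02] [-0.07618974 -0.37959555 -0.16193744]
```

View pics/o11.png

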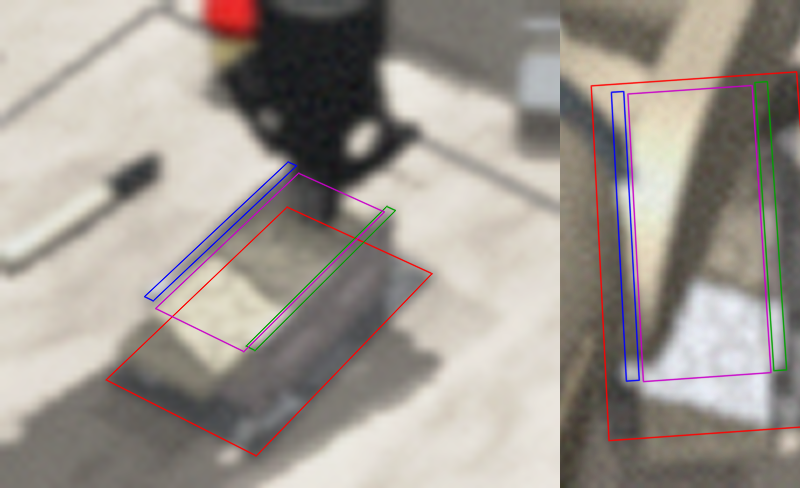

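Run:
```python
from ov import *
crop("pics/scene3.png","pics/c1.png",208,170,268,220,13)
crop("pics/top3.png","pics/c2.png",215,195,270,240,12,1.8)
```

```text
(no output)
```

View pics/c1.png

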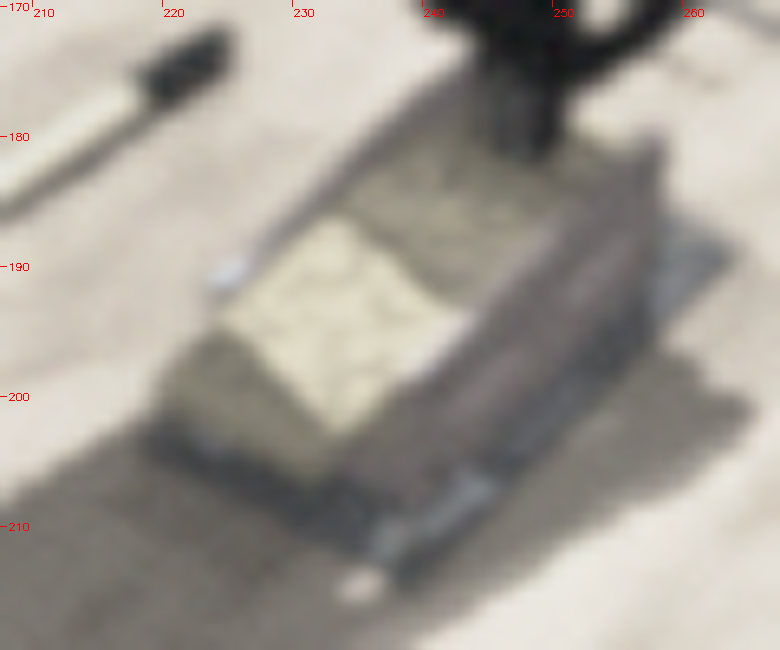

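View pics/c2.png

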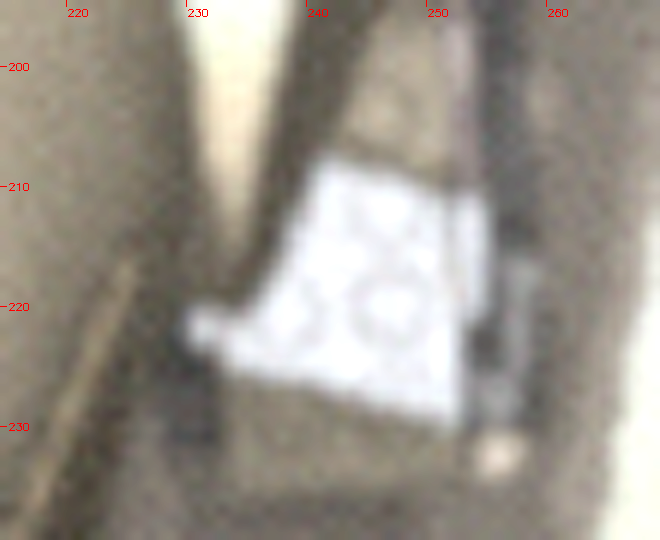

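Run:
```python
from ov import *
m=[550.3,-155.5,.067]
def loc(P,m):
    c,s=np.cos(m[2]),np.sin(m[2]);d=np.array(P[:2])-m[:2];return np.round([c*d[0]+s*d[1],-s*d[0]+c*d[1],P[2]],1)
print(loc(tri((219.5,199),(232.5,235)),m),loc(tri((231.5,205.8),(253,234.5)),m))
for uv in((219.5,199),(231.5,205.8)):print(loc(onz("scene",uv,60),m))
for uv in((232.5,235),(253,234.5)):print(loc(onz("top",uv,60),m))
```

```text
[-103.7   33.    55.2] [-107.6  -28.3   56.7]
[-105.8   28.    60. ]
[-109.3  -31.3   60. ]
[-106.    34.6   60. ]
[-108.9  -27.4   60. ]
```

Emit:
jog_arm(increments="-0.3 0 0 0 0 0 -1; -0.3 0 0 0 0 0 -1; -0.3 0 0 0 0 0 -1; -0.3 0 0 0 0 0 -1; -0.3 0 0 0 0 0 -1; -0.3 0 0 0 0 0 -1; -0.2 0 0 0 0 0 -1; 0 0 0 0 0 0 -1")

```text
clock: 6.0
eef_pos: [575.6, -153.8, 54.3]
tcp_rot: [-3.141, 0.001, 0.066]
contact_force: [-0.5, -0.1, -0.5]
opening: 0.002
```

Emit:
jog_arm(increments="0.4 0 0 0 0 0 -1; 0 0 -1.5 0 0 0 -1; 0 0 -2.5 0 0 0 -1; -2 0 -1 0 0 0 0.5; -3 0 0 0 0 0 1; -3 0 0 0 0 0 1; -2.2 0 0 0 0 0 1; -1.5 0 0 0 0 0 1")

```text
clock: 6.8
eef_pos: [462.1, -161.3, 105.1]
tcp_rot: [3.141, -0.0, 0.066]
contact_force: [-0.2, -0.3, 0.5]
opening: 0.849
```

Emit:
jog_arm(increments="0 0 0 0 0 0 1; 0 0 0 0 0 0 1; 0 0 0 0 0 0 1; 0 0 0 0 0 0 1; 0 0 0 0 0 0 1; 0 0 0 0 0 0 1; 0 0 0 0 0 0 1; 0 0 0 0 0 0 1")

```text
clock: 7.6
eef_pos: [463.4, -161.2, 104.2]
tcp_rot: [-3.142, 0.0, 0.066]
contact_force: [-0.7, 0.0, -0.4]
opening: 0.999
```

Run:
```python
from ov import *
for n in("scene","top"):
    im=r.grab_frame(n); cv2.imwrite(f"pics/{n}4.png",im[:,:,::-1])
s=r.sense();print(s["clock"],s["eef_pos"],s["tcp_rot"],s["contact_force"],s["opening"])
m=[550.3,-155.5,.067]
d=s["eef_pos"][:2]-m[:2];c,t=np.cos(m[2]),np.sin(m[2]);print("loc",c*d[0]+t*d[1],-t*d[0]+c*d[1])
crop("pics/scene4.png","pics/c3.png",203,150,283,220,9.5)
draw("top","pics/top4.png","pics/c4.png",mag(m),205,165,285,245,7.5,1.8)
```

```text
7.7 [ 463.32352157 -161.24216799  104.26408621] [-3.14156722e+00  2.21272925e-05  6.57554941e-02] [-0.0024289   0.64114643  0.82936033] 0.9999831969556103
loc -87.16577022517532 0.09378063669738435
```

View pics/c3.png

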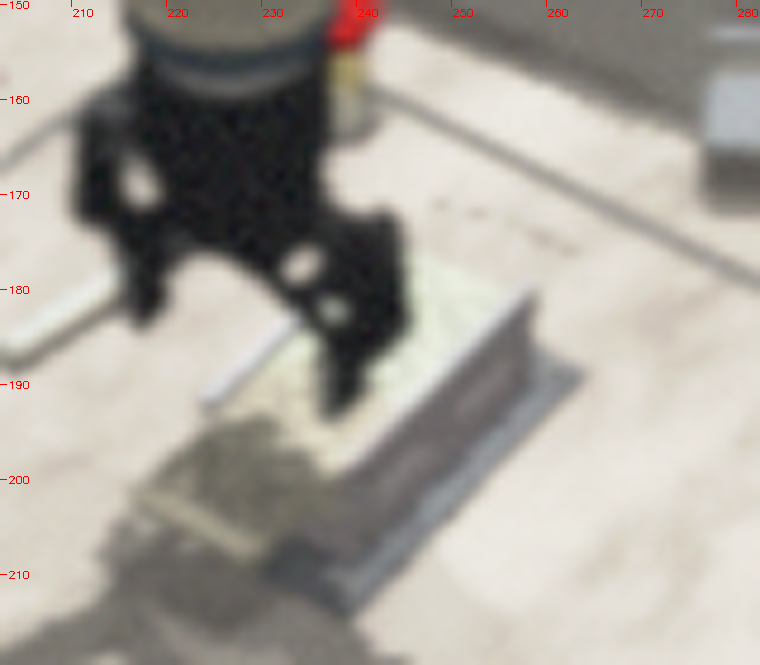

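View pics/c4.png

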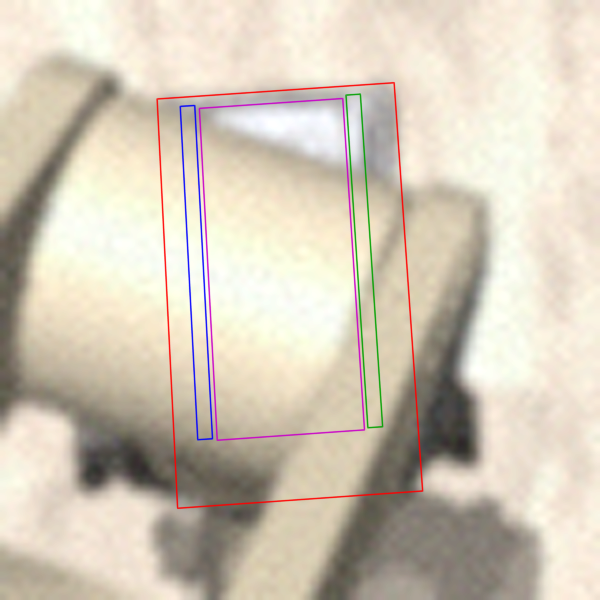

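Emit:
jog_arm(increments="0 0 1 0 0 0 1; 0 0 1 0 0 0 1; 0 0 1 0 0 0 1; 0 0 1 0 0 0 1; 0 0 1 0 0 0 1; 0 0 1 0 0 0 1; 0 0 0.6 0 0 0 1; 0 0 0.4 0 0 0 1")

```text
clock: 8.5
eef_pos: [463.1, -161.1, 33.5]
tcp_rot: [-3.141, 0.001, 0.066]
contact_force: [-0.3, 0.3, -0.8]
opening: 0.999
```

Run:
```python
from ov import *
for n in("scene",):
    im=r.grab_frame(n); cv2.imwrite(f"pics/{n}5.png",im[:,:,::-1])
s=r.sense();print(s["clock"],s["eef_pos"],s["tcp_rot"],s["contact_force"],s["opening"])
crop("pics/scene5.png","pics/c5.png",200,160,260,220,10)
```

```text
8.55 [ 462.93485225 -161.10747146   33.30494267] [-3.14115629e+00  9.63873733e-04  6.57540826e-02] [-0.57642971 -0.24630724 -1.10908221] 1.004401545679065
```

View pics/c5.png

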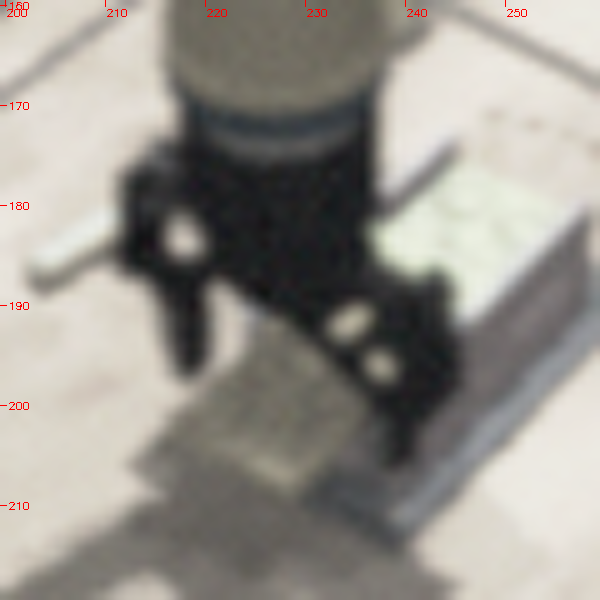

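Emit:
jog_arm(increments="0 0 0.5 0 0 0 1; 0 0 0 0 0 0 0.6; 0 0 0 0 0 0 0.5; 0 0 0 0 0 0 0.4; 0 0 0 0 0 0 0.3; 0 0 0 0 0 0 0.2; 0 0 0 0 0 0 0; 0 0 0 0 0 0 0", squeeze=50)

```text
clock: 9.35
eef_pos: [463.4, -161.2, 29.7]
tcp_rot: [3.141, -0.0, 0.066]
contact_force: [-1.8, 1.5, 6.0]
opening: 0.692
```

Emit:
jog_arm(increments="0 0 0 0 0 0 0; 0 0 0 0 0 0 0; 0 0 0 0 0 0 0; 0 0 -0.1 0 0 0 0; 0 0 -0.1 0 0 0 0; 0 0 -0.1 0 0 0 0; 0 0 0 0 0 0 0; 0 0 0 0 0 0 0")

```text
clock: 10.15
eef_pos: [463.3, -161.3, 32.2]
tcp_rot: [-3.142, 0.0, 0.066]
contact_force: [0.1, -0.1, -1.7]
opening: 0.691
```

Run:
```python
from ov import *
for n in("scene","top"):
    im=r.grab_frame(n); cv2.imwrite(f"pics/{n}6.png",im[:,:,::-1])
s=r.sense();print(s["clock"],s["eef_pos"],s["tcp_rot"],s["contact_force"],s["wrist_torque"],s["opening"])
crop("pics/scene6.png","pics/c6.png",200,160,260,220,10)
```

```text
10.25 [ 463.24682382 -161.24169299   32.20662031] [-3.14154222e+00  1.15526922e-04  6.57831120e-02] [ 0.30689504  0.19566417 -2.02880549] [ 0.00296091  0.05345351 -0.03375467] 0.6906993275139656
```

View pics/c6.png

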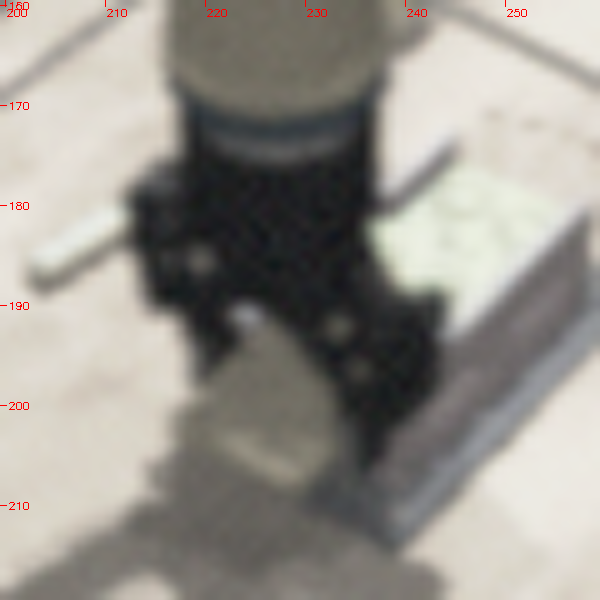

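Emit:
jog_arm(increments="0 0 -0.2 0 0 0 0; 0 0 -0.3 0 0 0 0; 0 0 -0.5 0 0 0 0; 0 0 -1 0 0 0 0; 0 0 -1 0 0 0 0; 0 0 -1.5 0 0 0 0; 0 0 -1.5 0 0 0 0; 0 0 -1 0 0 0 0")

```text
clock: 11.05
eef_pos: [463.9, -161.4, 104.1]
tcp_rot: [3.141, -0.002, 0.066]
contact_force: [0.3, -0.1, -1.9]
opening: 0.693
```

Run:
```python
from ov import *
for n in("scene","top"):
    im=r.grab_frame(n); cv2.imwrite(f"pics/{n}7.png",im[:,:,::-1])
s=r.sense();print(s["clock"],s["eef_pos"],s["tcp_rot"],s["contact_force"],s["wrist_torque"],s["opening"])
crop("pics/scene7.png","pics/c7.png",200,140,270,220,9)
```

```text
11.15 [ 464.43265498 -161.60856633  104.07377526] [ 3.14034053e+00 -2.99281758e-03  6.58189396e-02] [ 0.70566205  0.47911143 -2.29914247] [-0.0367861   0.01664026 -0.00545116] 0.6923972830988478
```

View pics/c7.png

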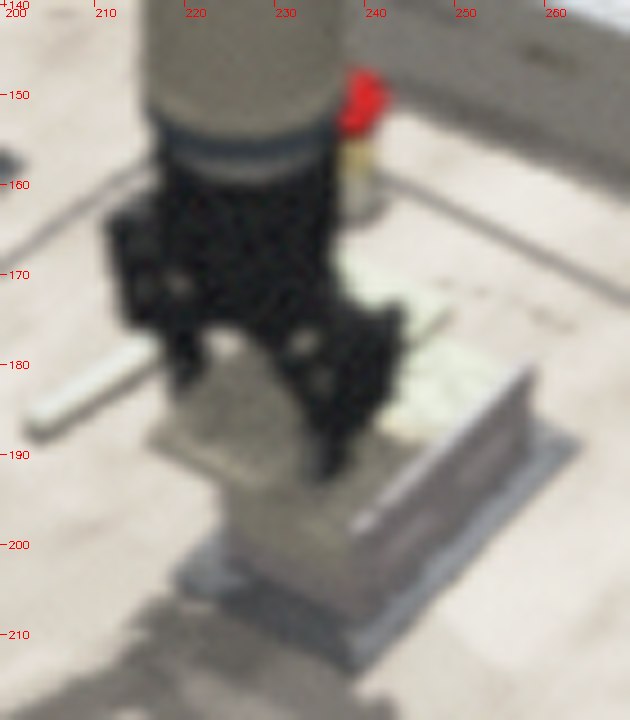

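Emit:
jog_arm(increments="0 0 -0.5 0 0 -0.064 0; 0.3 -1 -0.5 0 0 0 0; 0.4 -1.5 0 0 0 0 0; 0.5 -2 0 0 0 0 0; 0.7 -2.5 0 0 0 0 0; 0.7 -2.5 0 0 0 0 0; 0.7 -2.5 0 0 0 0 0; 0.7 -2.5 0 0 0 0 0")

```text
clock: 11.95
eef_pos: [483.9, -10.6, 112.1]
tcp_rot: [-3.141, 0.001, 0.128]
contact_force: [0.7, -0.7, -2.1]
opening: 0.694
```

Emit:
jog_arm(increments="0.7 -2.5 0 0 0 0 0; 0.7 -2.5 0 0 0 0 0; 0.7 -2.5 0 0 0 0 0; 0.7 -2.5 0 0 0 0 0; 0.7 -2.5 0 0 0 0 0; 0.6 -2 0 0 0 0 0; 0.5 -1.9 0 0 0 0 0; 0.2 -1.5 0 0 0 0 0")

```text
clock: 12.75
eef_pos: [508.4, 173.2, 112.0]
tcp_rot: [-3.141, 0.0, 0.129]
contact_force: [0.2, 0.8, -2.2]
opening: 0.692
```

Emit:
jog_arm(increments="0 0 0.5 0 0 0 0; 0 0 0.5 0 0 0 0; 0 0 0.5 0 0 0 0; 0 0 0.5 0 0 0 0; 0 0 0 0 0 0 0; 0 0 0 0 0 0 0; 0 0 0 0 0 0 0; 0 0 0 0 0 0 0")

```text
clock: 13.55
eef_pos: [508.8, 171.4, 92.5]
tcp_rot: [-3.141, -0.0, 0.13]
contact_force: [0.4, 0.2, -2.1]
opening: 0.692
```

Run:
```python
from ov import *
for n in("scene","top"):
    im=r.grab_frame(n); cv2.imwrite(f"pics/{n}8.png",im[:,:,::-1])
s=r.sense();print(s["clock"],s["eef_pos"],s["tcp_rot"],s["contact_force"],s["wrist_torque"],s["opening"])
crop("pics/scene8.png","pics/c8.png",145,110,225,190,9.5)
crop("pics/top8.png","pics/c8t.png",100,150,270,250,4.7,1.8)
```

```text
13.65 [508.77741696 171.42225522  92.48956017] [-3.14151379e+00 -3.85345200e-04  1.29703414e-01] [-0.31288753 -0.15785973 -2.57493979] [-0.01083717  0.03701548  0.02983014] 0.6898542220823641
```

View pics/c8.png

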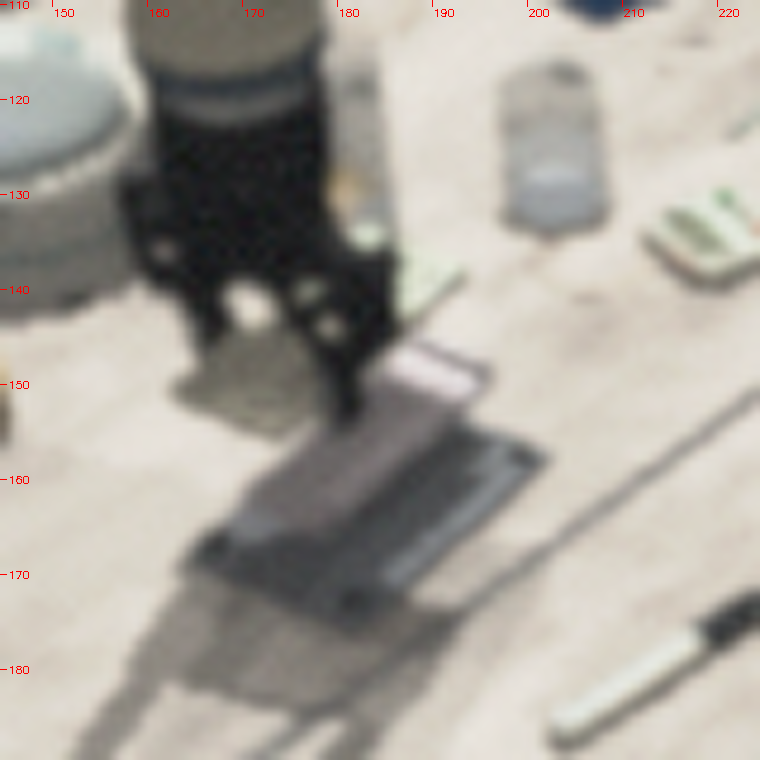

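View pics/c8t.png

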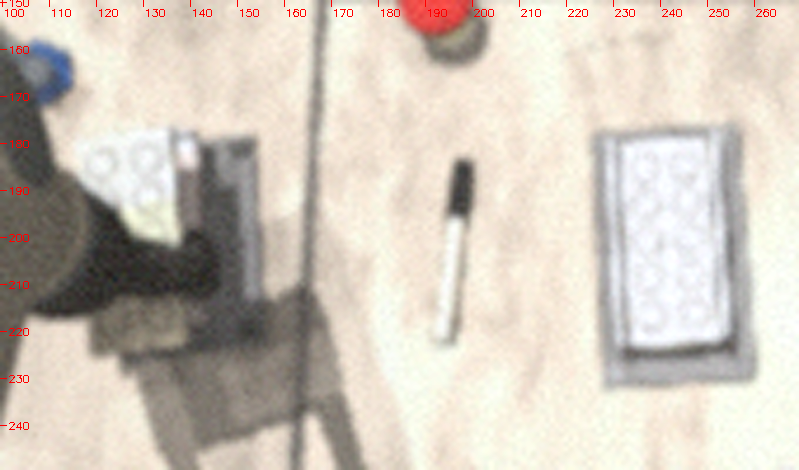

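Run:
```python
from ov import *
e=[508.8,171.4];yaw=.1297;c,s=np.cos(yaw),np.sin(yaw)
print("tri near L,R", tri((162.3,150),(118.5,224)), tri((174.5,154.5),(139.5,222.5)))
for off in (31,):
  p=[e[0]+off*c,e[1]+off*s,yaw]
  P=[T(p,box(-70,70,-30,30,92.5+26+5)),T(p,box(-70,70,-30,30,92.5+26-5))]
  st=[555,177,.13]
  draw("scene","pics/scene8.png","pics/p1.png",P+stand(st)[1:],145,120,215,180,11)
  draw("top","pics/top8.png","pics/p2.png",P[:1]+stand(st),100,160,170,240,9,1.8)
```

```text
tri near L,R [468.2249452  194.87589373 121.81619498] [473.08413121 131.52677735 126.68243456]
```

View pics/p1.png

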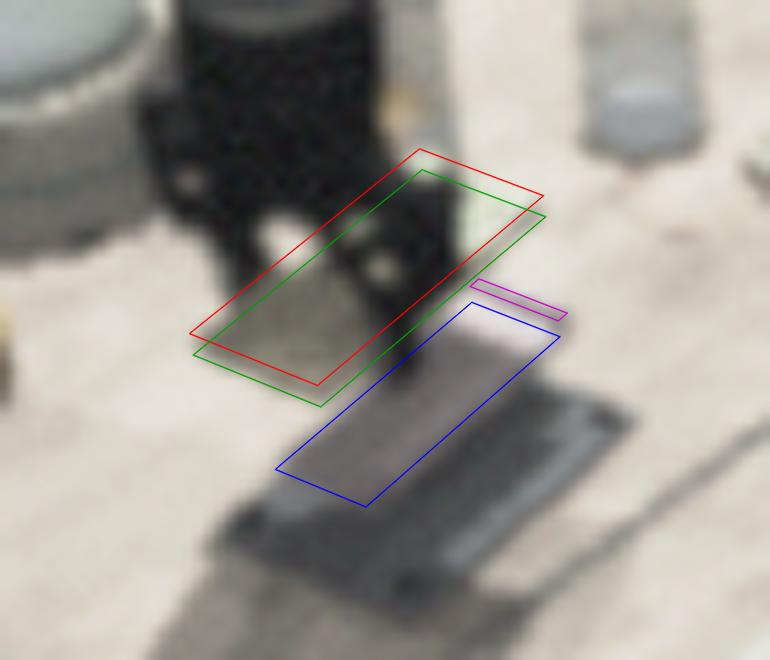

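View pics/p2.png

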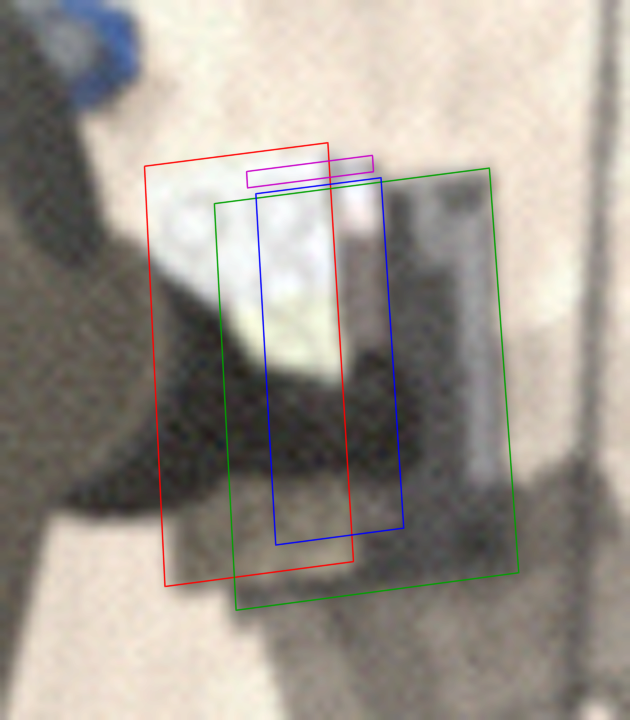

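Run:
```python
from gfit import *
e=[508.8,171.4];yaw=.1297;c,s=np.cos(yaw),np.sin(yaw)
G={n:gimg(f"pics/{n}8.png") for n in("top","scene")}
def segs(n,p,z):
    if n=="top": L=[[(70,25),(70,-30)],[(70,-30),(15,-30)],[(-70,-30),(-70,30)],[(-55,-30),(-70,-30)],[(-50,30),(-70,30)],[(70,30),(55,30)]]
    else: L=[[(-70,-30),(-70,30)],[(-70,30),(-50,30)],[(70,-30),(40,-30)],[(70,-30),(70,-15)]]
    return [T(p,[[*a,z],[*b,z]]) for a,b in L]
def sc2(n,p,z):
    return np.mean([np.minimum(map_coordinates(G[n],list(proj(n,a+(b-a)*np.linspace(0,1,30)[:,None]).T[::-1]),order=1),1).mean() for a,b in segs(n,p,z)])
for n in("top","scene"):
  for z in (121,123.5,126):
    best=max(((sc2(n,[e[0]+ox*c-oy*s,e[1]+ox*s+oy*c,yaw],z),ox,oy) for ox in np.arange(22,44,.5) for oy in np.arange(-8,8,.5)))
    print(n,z,best)
```

```text
top 121 (np.float32(0.43925452), np.float64(28.5), np.float64(0.0))
top 123.5 (np.float32(0.4378084), np.float64(28.0), np.float64(-1.0))
top 126 (np.float32(0.4351327), np.float64(27.5), np.float64(-2.0))
scene 121 (np.float32(0.49545747), np.float64(25.0), np.float64(-6.5))
scene 123.5 (np.float32(0.49502537), np.float64(23.0), np.float64(-8.0))
scene 126 (np.float32(0.4815442), np.float64(22.0), np.float64(-8.0))
```

Emit:
jog_arm(increments="0 -0.13 0.5 0 0 0 0; 0 0 1 0 0 0 0; 0 0 1 0 0 0 0; 0 0 1 0 0 0 0; 0 0 1 0 0 0 0; 0 0 1 0 0 0 0; 0 0 0.5 0 0 0 0; 0 0 0.1 0 0 0 0")

```text
clock: 14.45
eef_pos: [508.0, 172.5, 30.4]
tcp_rot: [3.141, 0.001, 0.13]
contact_force: [-0.1, -0.3, -0.9]
opening: 0.692
```

Run:
```python
from ov import *
for n in("scene","top"):
    im=r.grab_frame(n); cv2.imwrite(f"pics/{n}9.png",im[:,:,::-1])
s=r.sense();print(s["clock"],s["eef_pos"],s["tcp_rot"],s["contact_force"],s["wrist_torque"],s["opening"])
crop("pics/scene9.png","pics/c9.png",145,120,215,180,11)
crop("pics/top9.png","pics/c9t.png",100,160,170,240,9,1.8)
```

```text
14.55 [508.47021059 172.69840769  31.1501749 ] [3.14154551e+00 2.17791786e-04 1.29798554e-01] [-0.14539512 -0.17954304 -1.58051434] [-0.02080768  0.07523943  0.06287036] 0.6900965521553353
```

View pics/c9.png

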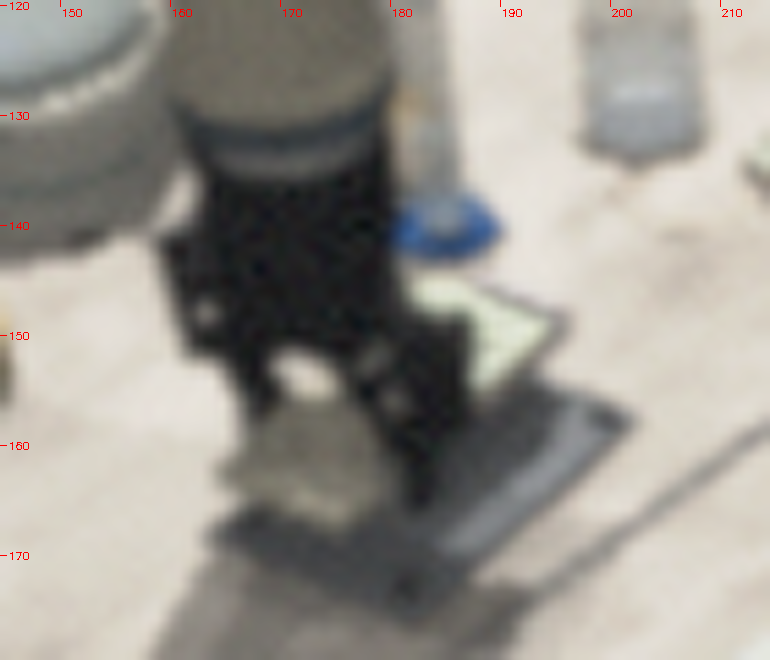

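View pics/c9t.png

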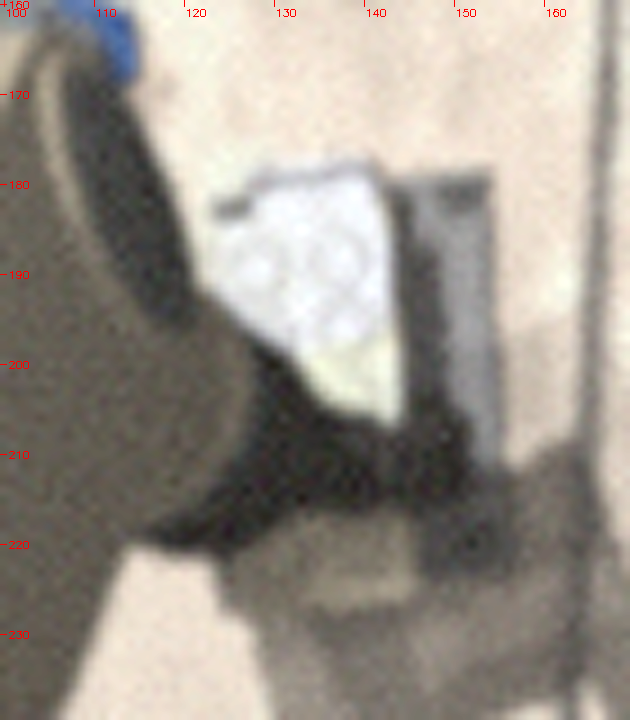

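Emit:
jog_arm(increments="0 0 0.3 0 0 0 0; 0 0 0 0 0 0 0; 0 0.1 0 0 0 0 0; 0 0.1 0 0 0 0 0; 0 0.1 0 0 0 0 0; 0 0.1 0 0 0 0 0; 0 0.1 0 0 0 0 0; 0 0 0 0 0 0 0")

```text
clock: 15.35
eef_pos: [509.1, 167.6, 28.3]
tcp_rot: [3.142, -0.0, 0.13]
contact_force: [-0.4, 0.7, -1.1]
opening: 0.691
```

Emit:
jog_arm(increments="0 0.1 0 0 0 0 0; 0 0.1 0 0 0 0 0; 0 0 0 0 0 0 0; 0 0 0 0 0 0 0; 0 0 0 0 0 0 0; 0 0 0 0 0 0 0; 0 0 0 0 0 0 0; 0 0 0 0 0 0 0")

```text
clock: 16.15
eef_pos: [509.3, 166.5, 28.3]
tcp_rot: [-3.141, -0.0, 0.129]
contact_force: [-0.4, 6.1, -2.0]
opening: 0.692
```

Emit:
jog_arm(increments="0 -0.2 0 0 0 0 0; 0 -0.3 0 0 0 0 0; 0 -0.3 0 0 0 0 0; 0 -0.2 0 0 0 0 0; 0 -0.2 0 0 0 0 0; 0 -0.1 0 0 0 0 0; 0 -0.1 0 0 0 0 0; 0 0 0 0 0 0 0")

```text
clock: 16.95
eef_pos: [507.6, 179.7, 28.3]
tcp_rot: [3.142, -0.0, 0.13]
contact_force: [0.7, -1.2, -1.9]
opening: 0.689
```

Emit:
jog_arm(increments="0 -0.1 0 0 0 0 0; 0 -0.1 0 0 0 0 0; 0 0 0 0 0 0 0; 0 0 0 0 0 0 0; 0 0 0 0 0 0 0; 0 0 0 0 0 0 0; 0 0 0 0 0 0 0; 0 0 0 0 0 0 0")

```text
clock: 17.75
eef_pos: [507.3, 181.6, 28.3]
tcp_rot: [-3.142, -0.0, 0.13]
contact_force: [-0.4, 0.3, -2.0]
opening: 0.686
```

Emit:
jog_arm(increments="0 -0.1 0 0 0 0 0; 0 -0.1 0 0 0 0 0; 0 0 0 0 0 0 0; 0 0 0 0 0 0 0; 0 0 0 0 0 0 0; 0 0 0 0 0 0 0; 0 0 0 0 0 0 0; 0 0 0 0 0 0 0")

```text
clock: 18.55
eef_pos: [507.2, 182.3, 28.2]
tcp_rot: [3.14, 0.0, 0.13]
contact_force: [2.8, -9.6, -1.1]
opening: 0.692
```

Emit:
jog_arm(increments="0 0.3 0 0 0 0 0; 0 0.3 0 0 0 0 0; 0 0.2 0 0 0 0 0; 0 0.13 0 0 0 0 0; 0 0 0.1 0 0 0 0; 0 0 0.1 0 0 0 0; 0 0 0 0 0 0 0; 0 0 0 0 0 0 0")

```text
clock: 19.35
eef_pos: [508.2, 174.5, 26.2]
tcp_rot: [3.142, 0.0, 0.13]
contact_force: [0.2, 0.4, -1.3]
opening: 0.689
```

Emit:
jog_arm(increments="0 0 0.1 0 0 0 0; 0 0 0 0 0 0 0; 0 0 0 0 0 0 0; 0 0 0 0 0 0 0; 0 0 0 0 0 0 0; 0 0 0 0 0 0 0; 0 0 0 0 0 0 0; 0 0 0 0 0 0 0")

```text
clock: 20.15
eef_pos: [508.2, 174.4, 25.3]
tcp_rot: [3.142, 0.0, 0.13]
contact_force: [0.3, -0.2, -1.9]
opening: 0.689
```

Emit:
jog_arm(increments="0 0 0.1 0 0 0 0; 0 0 0 0 0 0 0; 0 0 0 0 0 0 0; 0 0 0 0 0 0 0; 0 0 0 0 0 0 0; 0 0 0 0 0 0 0; 0 0 0 0 0 0 0; 0 0 0 0 0 0 0")

```text
clock: 20.95
eef_pos: [508.3, 174.4, 25.1]
tcp_rot: [-3.142, -0.0, 0.13]
contact_force: [-3.2, -1.0, 9.2]
opening: 0.692
```

Run:
```python
from ov import *
for n in("scene","top"):
    im=r.grab_frame(n); cv2.imwrite(f"pics/{n}10.png",im[:,:,::-1])
s=r.sense();print(s["clock"],s["eef_pos"],s["tcp_rot"],s["contact_force"],s["wrist_torque"],s["opening"])
crop("pics/scene10.png","pics/c10.png",155,135,210,180,14)
crop("pics/top10.png","pics/c10t.png",100,160,170,240,9,1.8)
```

```text
21.05 [508.30969058 174.40238592  25.07904074] [-3.14154059e+00 -1.44195063e-04  1.29770356e-01] [-3.21669899 -0.77453387 10.6942414 ] [-0.1595443   0.61701718  0.04194099] 0.6929231050248875
```

View pics/c10.png

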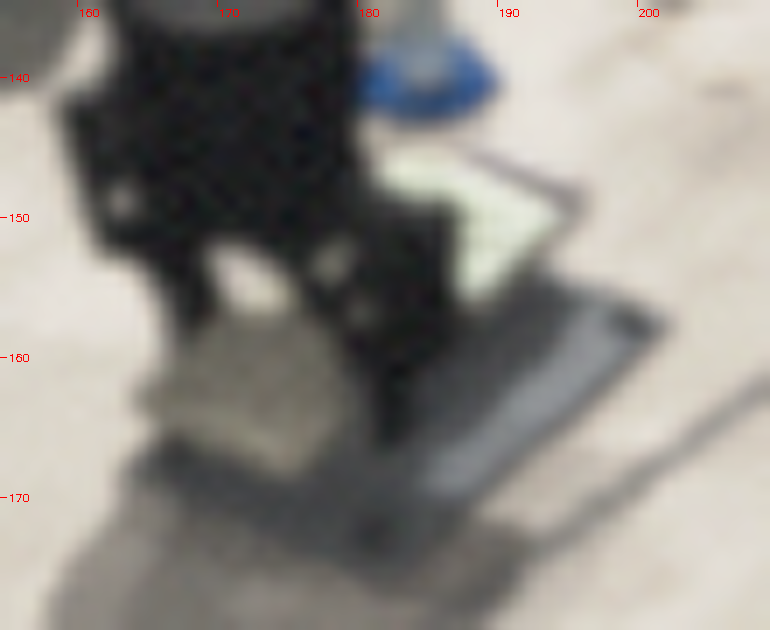

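View pics/c10t.png

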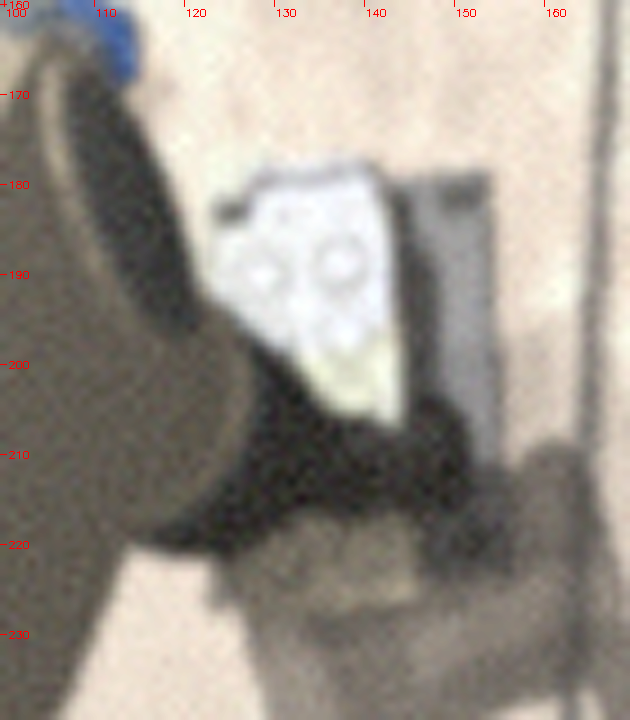

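Emit:
jog_arm(increments="0 0 -0.08 0 0 0 0; 0 0 0 0 0 0 0; 0 0 0 0 0 0 0; 0.1 0 0 0 0 0 0; 0.1 0 0 0 0 0 0; 0.1 0 0 0 0 0 0; 0 0 0 0 0 0 0; 0 0 0 0 0 0 0")

```text
clock: 21.85
eef_pos: [509.6, 174.5, 25.1]
tcp_rot: [3.141, 0.003, 0.13]
contact_force: [-6.4, -0.0, 9.2]
opening: 0.694
```

Emit:
jog_arm(increments="0 0 -0.1 0 0 0 0; 0 0 0 0 0 0 0; 0 0 0 0 0 0 0; 0 0 0 0 0 0 0; 0 0 0 0 0 0 0; 0 0 0 0 0 0 0; 0 0 0 0 0 0 0; 0 0 0 0 0 0 0")

```text
clock: 22.65
eef_pos: [511.2, 174.8, 26.0]
tcp_rot: [3.142, 0.0, 0.13]
contact_force: [-0.3, -0.1, -2.3]
opening: 0.693
```

Run:
```python
from ov import *
for n in("scene","top"):
    im=r.grab_frame(n); cv2.imwrite(f"pics/{n}11.png",im[:,:,::-1])
s=r.sense();print(s["clock"],s["eef_pos"],s["tcp_rot"],s["contact_force"],s["wrist_torque"],s["opening"])
crop("pics/scene11.png","pics/c11.png",180,140,210,165,25)
crop("pics/top11.png","pics/c11t.png",120,170,160,210,15,1.5)
```

```text
22.75 [511.27366456 174.81514227  26.10318659] [-3.14156278e+00 -8.79000873e-05  1.29811737e-01] [-0.53228067 -0.16732824 -2.19177736] [0.00620601 0.08489553 0.01495573] 0.6949432997741564
```

View pics/c11.png

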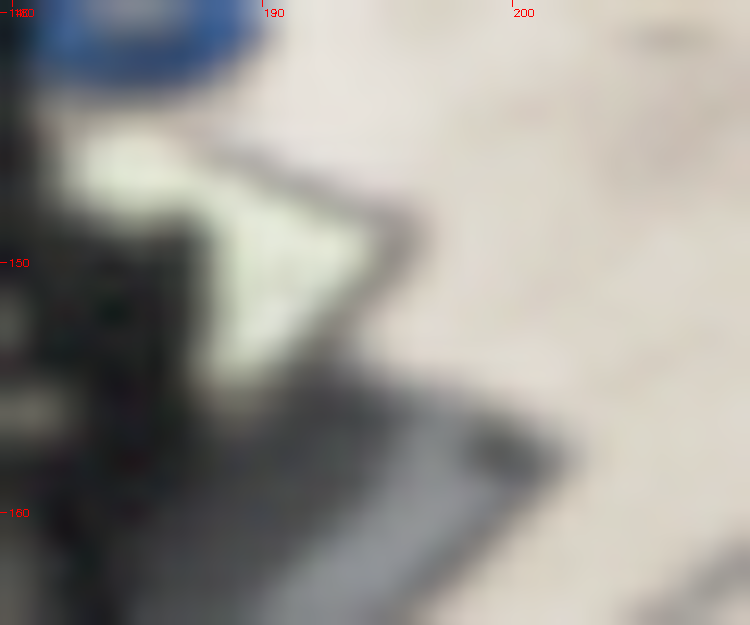

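View pics/c11t.png

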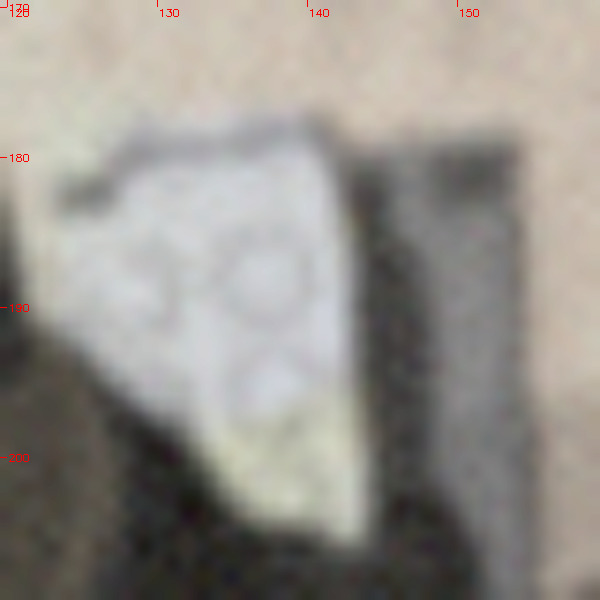

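Emit:
jog_arm(increments="0.1 0 0 0 0 0 0; 0.1 0 0 0 0 0 0; 0.1 0 0 0 0 0 0; 0.1 0 0 0 0 0 0; 0 0 0 0 0 0 0; 0 0 0 0 0 0 0; 0 0 0 0 0 0 0; 0 0 0 0 0 0 0")

```text
clock: 23.55
eef_pos: [515.1, 175.3, 26.1]
tcp_rot: [3.142, 0.0, 0.13]
contact_force: [0.3, 0.3, -1.2]
opening: 0.692
```

Emit:
jog_arm(increments="0.1 0 0 0 0 0 0; 0.1 0 0 0 0 0 0; 0.1 0 0 0 0 0 0; 0 0 0 0 0 0 0; 0 0 0 0 0 0 0; 0 0 0 0 0 0 0; 0 0 0 0 0 0 0; 0 0 0 0 0 0 0")

```text
clock: 24.35
eef_pos: [518.1, 175.7, 26.1]
tcp_rot: [-3.142, 0.0, 0.13]
contact_force: [0.3, 0.0, -1.8]
opening: 0.689
```

Emit:
jog_arm(increments="0.1 0 0 0 0 0 0; 0.1 0 0 0 0 0 0; 0 0 0 0 0 0 0; 0 0 0 0 0 0 0; 0 0 0 0 0 0 0; 0 0 0 0 0 0 0; 0 0 0 0 0 0 0; 0 0 0 0 0 0 0")

```text
clock: 25.15
eef_pos: [520.1, 175.9, 26.1]
tcp_rot: [3.142, 0.0, 0.13]
contact_force: [0.3, -0.3, -2.1]
opening: 0.692
```

Emit:
jog_arm(increments="0.1 0 0 0 0 0 0; 0.1 0 0 0 0 0 0; 0 0 0 0 0 0 0; 0 0 0 0 0 0 0; 0 0 0 0 0 0 0; 0 0 0 0 0 0 0; 0 0 0 0 0 0 0; 0 0 0 0 0 0 0")

```text
clock: 25.95
eef_pos: [522.1, 176.2, 26.1]
tcp_rot: [3.142, 0.0, 0.13]
contact_force: [-0.4, -0.1, -2.3]
opening: 0.695
```

Emit:
jog_arm(increments="0.1 0 0 0 0 0 0; 0.1 0 0 0 0 0 0; 0 0 0 0 0 0 0; 0 0 0 0 0 0 0; 0 0 0 0 0 0 0; 0 0 0 0 0 0 0; 0 0 0 0 0 0 0; 0 0 0 0 0 0 0")

```text
clock: 26.75
eef_pos: [522.6, 176.2, 25.7]
tcp_rot: [3.141, 0.003, 0.13]
contact_force: [-5.9, 1.2, -1.5]
opening: 0.695
```

Run:
```python
from ov import *
for n in("scene","top"):
    im=r.grab_frame(n); cv2.imwrite(f"pics/{n}12.png",im[:,:,::-1])
s=r.sense();print(s["clock"],s["eef_pos"],s["tcp_rot"],s["contact_force"],s["wrist_torque"],s["opening"])
crop("pics/scene12.png","pics/c12.png",155,135,210,180,14)
crop("pics/top12.png","pics/c12t.png",110,165,165,235,10,1.5)
```

```text
26.85 [522.62423225 176.21587326  25.66363024] [3.14129790e+00 2.95644219e-03 1.29782144e-01] [-4.70035878  0.45350865 -1.02170144] [0.05296443 0.74482872 0.00152317] 0.6920251138195069
```

View pics/c12.png

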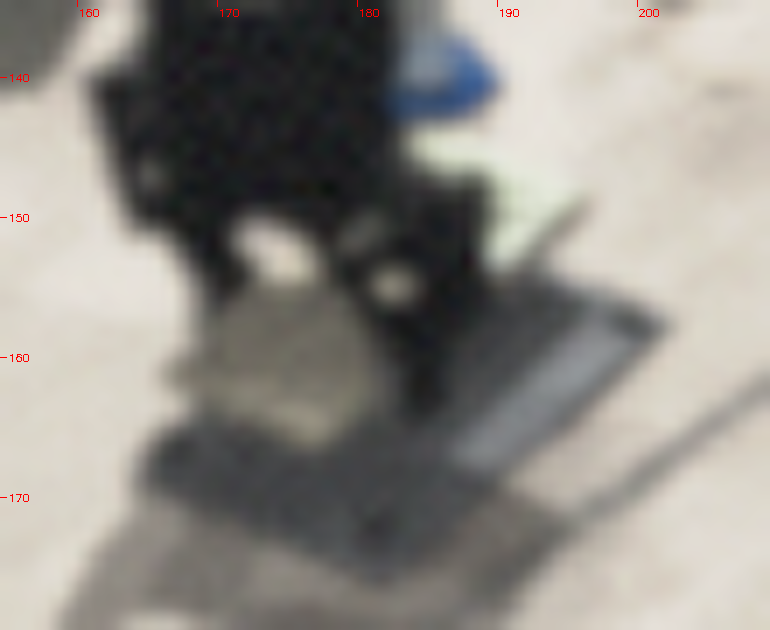

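View pics/c12t.png

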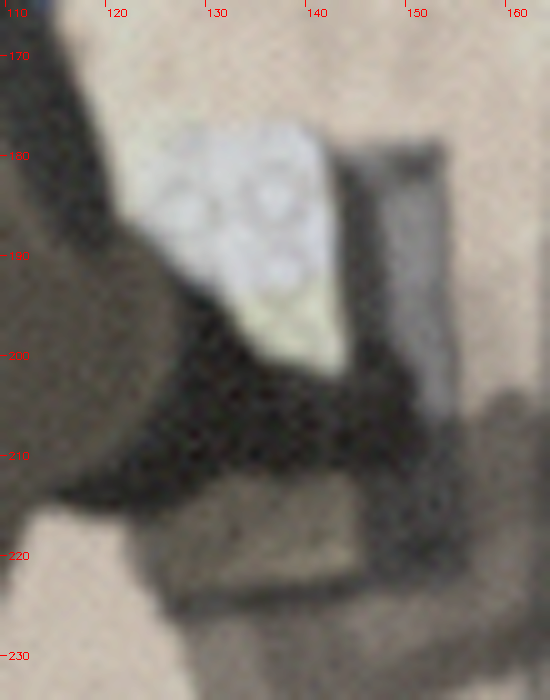

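Run:
```python
from ov import *
for n in CI: print(n, ray(n,(256,192))[0])
s=r.sense();e=s["eef_pos"];yaw=.13;c,t=np.cos(yaw),np.sin(yaw)
st=[555,180.5,.13]
p=[e[0]+28*c,e[1]+28*t,yaw]
P=[T(p,box(-70,70,-30,30,e[2]+30)),T(p,box(-70,70,-30,30,e[2]+20))]
S=stand(st)
draw("scene","pics/scene12.png","pics/p3.png",P+[S[0],S[2]],155,135,210,180,14)
draw("top","pics/top12.png","pics/p4.png",P[:1]+[S[0],S[1],S[2]],110,165,165,235,10,1.5)
```

```text
scene [-367.65728015 -895.59406299 1140.13943533]
top [ 319.20083905 -220.27484923 1155.48602889]
```

View pics/p3.png

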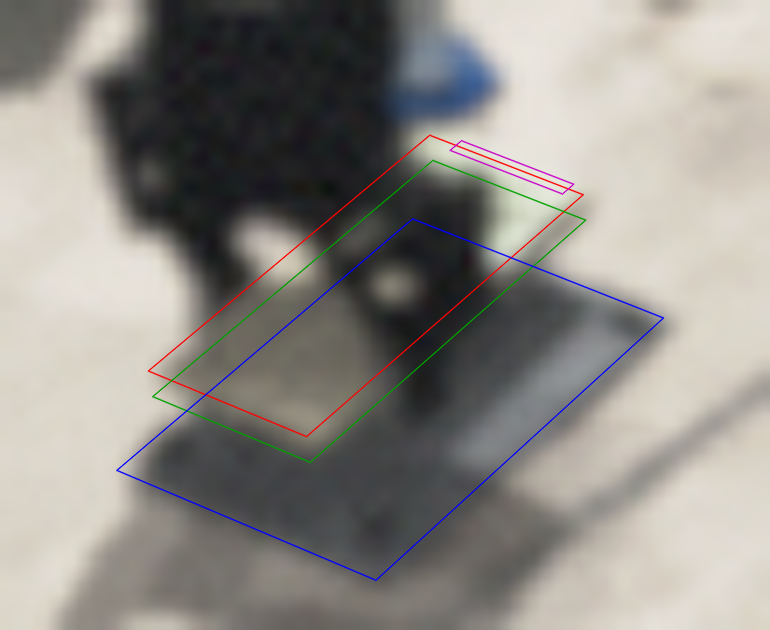

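View pics/p4.png

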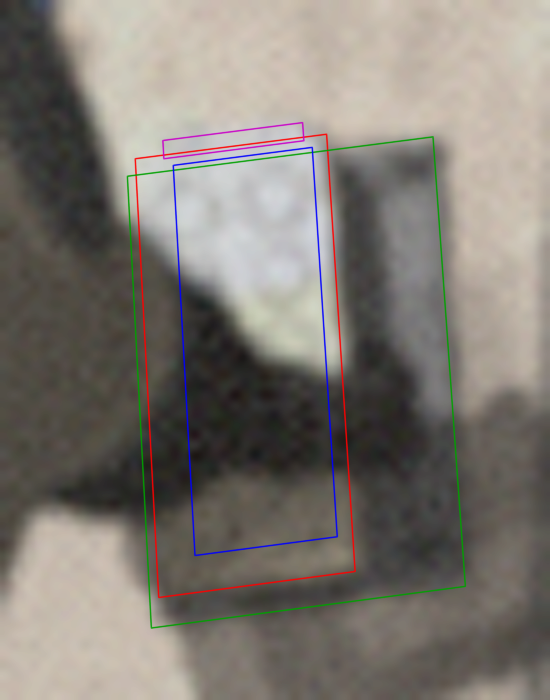

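Emit:
jog_arm(increments="-0.1 0 0 0 0 0 0; 0 0 0.05 0 0 0 0; 0 0 0.05 0 0 0 0; 0 0 0.02 0 0 0 0; 0 0 0 0 0 0 0; 0 0 0 0 0 0 0; 0 0 0 0 0 0 0; 0 0 0 0 0 0 0")

```text
clock: 27.65
eef_pos: [522.7, 176.2, 25.3]
tcp_rot: [3.142, 0.001, 0.13]
contact_force: [-6.5, -1.3, 7.5]
opening: 0.691
```

Emit:
jog_arm(increments="0 0 -0.05 0 0 0 0; 0 0 0 0 0 0 0; 0 0 0 0 0 0 0.3; 0 0 0 0 0 0 0.5; 0 0 0 0 0 0 0.7; 0 0 0 0 0 0 1; 0 0 0 0 0 0 1; 0 0 0 0 0 0 1")

```text
clock: 28.45
eef_pos: [523.4, 176.4, 25.5]
tcp_rot: [-3.142, -0.0, 0.13]
contact_force: [0.2, -0.9, 0.4]
opening: 1.0
```

Emit:
jog_arm(increments="0 0 0 0 0 0 1; 0 0 0 0 0 0 1; 0 0 -0.5 0 0 0 1; 0 0 -1 0 0 0 1; 0 0 -2 0 0 0 1; 0 0 -2 0 0 0 1; -1 0 -2 0 0 0 1; -2 0 -1 0 0 0 1")

```text
clock: 29.25
eef_pos: [495.3, 173.0, 113.0]
tcp_rot: [-3.141, -0.004, 0.13]
contact_force: [-1.1, -0.2, -0.5]
opening: 0.999
```

Emit:
jog_arm(increments="-2.5 0 0 0 0 0 0; -2.5 0 0 0 0 0 -1; -2.5 0 0 0 0 0 -1; -1 0 0 0 0 0 -1; 0 0 0 0 0 0 -1; 0 0 0 0 0 0 -1; 0 0 0 0 0 0 -1; 0 0 0 0 0 0 -1")

```text
clock: 30.05
eef_pos: [410.1, 161.7, 110.4]
tcp_rot: [-3.141, -0.001, 0.13]
contact_force: [-0.1, -0.2, -0.2]
opening: -0.004
```

Run:
```python
from ov import *
for n in("scene","top"):
    im=r.grab_frame(n); cv2.imwrite(f"pics/{n}13.png",im[:,:,::-1])
s=r.sense();print(s["clock"],s["eef_pos"],s["tcp_rot"],s["contact_force"],s["wrist_torque"],s["opening"])
crop("pics/scene13.png","pics/c13.png",155,135,210,180,14)
crop("pics/top13.png","pics/c13t.png",110,165,165,235,10,1.5)
```

```text
30.15 [409.63061831 161.51344033 110.28271256] [ 3.14158279e+00 -1.04321334e-05  1.29564190e-01] [-0.41053665 -0.40659485 -0.27746257] [-0.00451336  0.04581312 -0.00715161] -0.004251841448386313
```

View pics/c13.png

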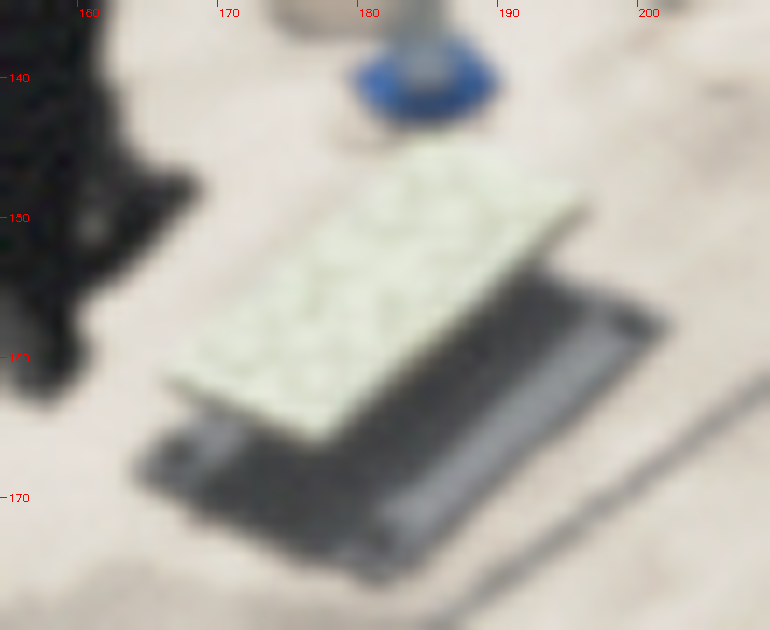

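View pics/c13t.png

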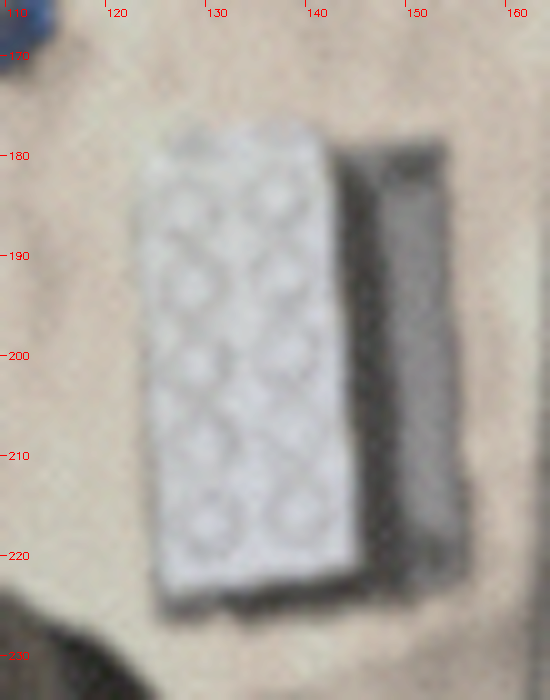

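Run:
```python
from ov import *
st=[555,180.5,.13]
def loc(P,m):
    c,s=np.cos(m[2]),np.sin(m[2]);d=np.array(P[:2])-m[:2];return np.round([c*d[0]+s*d[1],-s*d[0]+c*d[1],P[2]],1)
for n,a,b in(("nearL",(166,161.2),(125.3,223.3)),("nearR",(177,165.8),(145,220.8)),("farR",(195.5,149),(141.8,178.5)),("footNR",(181.5,176),(155.5,223)),("footFR",(201.5,157.3),(153.5,178.5))):
    P=tri(a,b);print(n,np.round(P,1),loc(P,st), (proj("top",P)-b).round(2))
S=stand(st)
p=[555-5*np.cos(.13),180.5-5*np.sin(.13),.13]
for nm,q in (("flat",T(p,box(-70,70,-30,30,55))),):
  draw("scene","pics/scene13.png","pics/p5.png",[q,S[0],S[2]],155,135,210,180,14)
  draw("top","pics/top13.png","pics/p6.png",[q,S[0],S[2]],110,165,165,235,10,1.5)
```

```text
nearL [481.2 201.6  51.3] [-70.4  30.5  51.3] [[ 0.29 -0.24]]
nearR [488.2 141.8  52.4] [-71.3 -29.7  52.4] [[ 0.12 -0.1 ]]
farR [622.4 161.6  51.8] [ 64.4 -27.5  51.8] [[-0.1   0.08]]
footNR [488.3 122.8   5.9] [-73.6 -48.6   5.9] [[ 0.2  -0.18]]
footFR [633.1 138.3  10.2] [ 72.  -51.9  10.2] [[-0.29  0.26]]
```

View pics/p5.png

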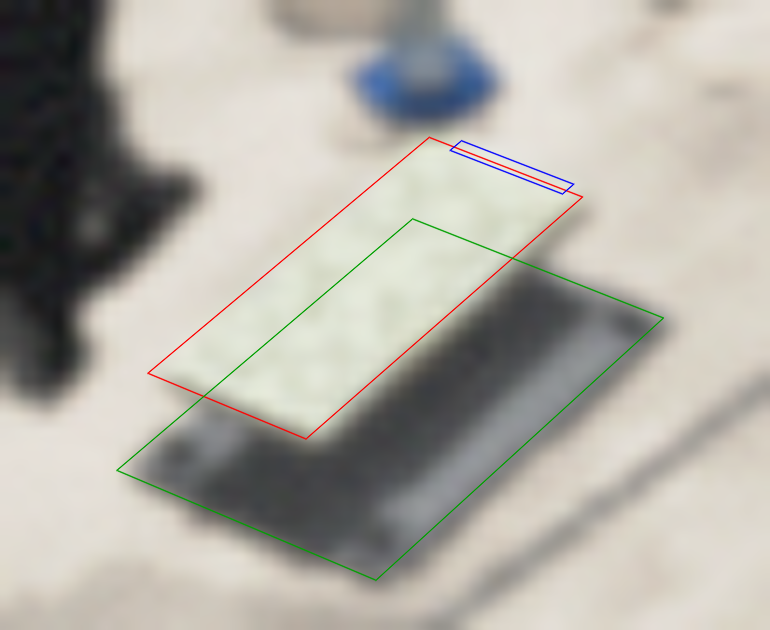

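View pics/p6.png

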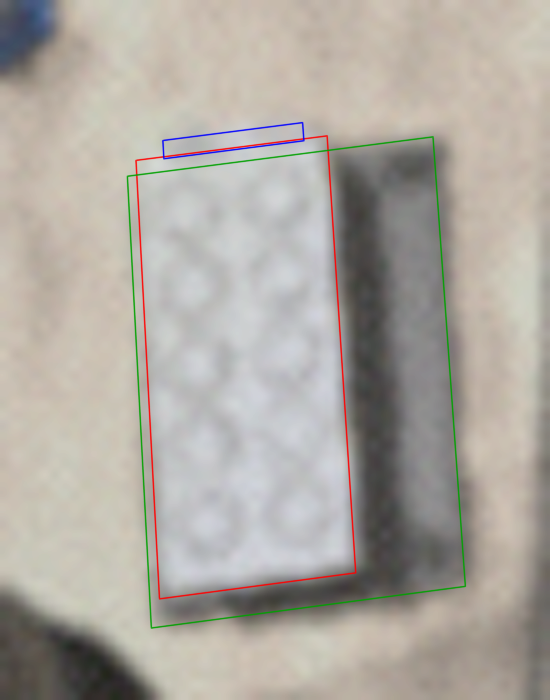

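Emit:
jog_arm(increments="0.5 0 1 0 0 0 -1; 1 0 1.5 0 0 0 -1; 1 0 1.5 0 0 0 -1; 1 0 1 0 0 0 -1; 1 0 0.6 0 0 0 -1; 0.6 0 0.4 0 0 0 -1; 0.3 0 0 0 0 0 -1; 0 0 0 0 0 0 -1")

```text
clock: 30.95
eef_pos: [463.1, 168.5, 50.5]
tcp_rot: [-3.142, -0.0, 0.13]
contact_force: [-0.2, -0.7, 0.5]
opening: 0.002
```

Emit:
jog_arm(increments="0.1 0 0 0 0 0 -1; 0.1 0 0 0 0 0 -1; 0.1 0 0 0 0 0 -1; 0 0 0 0 0 0 -1; 0 0 0 0 0 0 -1; 0 0 0 0 0 0 -1; 0 0 0 0 0 0 -1; 0 0 0 0 0 0 -1")

```text
clock: 31.75
eef_pos: [465.6, 168.8, 50.4]
tcp_rot: [3.142, 0.0, 0.13]
contact_force: [0.5, 1.0, -0.8]
opening: 0.0
```

Emit:
jog_arm(increments="0.1 0 0 0 0 0 -1; 0.1 0 0 0 0 0 -1; 0 0 0 0 0 0 -1; 0 0 0 0 0 0 -1; 0 0 0 0 0 0 -1; 0 0 0 0 0 0 -1; 0 0 0 0 0 0 -1; 0 0 0 0 0 0 -1")

```text
clock: 32.55
eef_pos: [467.6, 169.1, 50.4]
tcp_rot: [-3.142, 0.0, 0.13]
contact_force: [-0.2, 0.7, -0.3]
opening: -0.003
```

Emit:
jog_arm(increments="0.1 0 0 0 0 0 -1; 0.1 0 0 0 0 0 -1; 0 0 0 0 0 0 -1; 0 0 0 0 0 0 -1; 0 0 0 0 0 0 -1; 0 0 0 0 0 0 -1; 0 0 0 0 0 0 -1; 0 0 0 0 0 0 -1")

```text
clock: 33.35
eef_pos: [469.5, 169.3, 50.4]
tcp_rot: [3.142, 0.0, 0.13]
contact_force: [-0.1, 0.3, -0.6]
opening: 0.002
```

Emit:
jog_arm(increments="0.1 0 0 0 0 0 -1; 0.1 0 0 0 0 0 -1; 0 0 0 0 0 0 -1; 0 0 0 0 0 0 -1; 0 0 0 0 0 0 -1; 0 0 0 0 0 0 -1; 0 0 0 0 0 0 -1; 0 0 0 0 0 0 -1")

```text
clock: 34.15
eef_pos: [471.5, 169.6, 50.4]
tcp_rot: [3.142, 0.0, 0.13]
contact_force: [0.1, -0.3, -0.3]
opening: 0.003
```

Emit:
jog_arm(increments="0.1 0 0 0 0 0 -1; 0 0 0 0 0 0 -1; 0 0 0 0 0 0 -1; 0 0 0 0 0 0 -1; 0 0 0 0 0 0 -1; 0 0 0 0 0 0 -1; 0 0 0 0 0 0 -1; 0 0 0 0 0 0 -1")

```text
clock: 34.95
eef_pos: [472.5, 169.7, 50.4]
tcp_rot: [-3.142, -0.0, 0.13]
contact_force: [0.1, 0.2, 0.3]
opening: -0.003
```

Emit:
jog_arm(increments="0.1 0 0 0 0 0 -1; 0 0 0 0 0 0 -1; 0 0 0 0 0 0 -1; 0 0 0 0 0 0 -1; 0 0 0 0 0 0 -1; 0 0 0 0 0 0 -1; 0 0 0 0 0 0 -1; 0 0 0 0 0 0 -1")

```text
clock: 35.75
eef_pos: [473.5, 169.9, 50.4]
tcp_rot: [3.142, -0.0, 0.13]
contact_force: [0.7, 0.4, 0.2]
opening: -0.003
```

Run:
```python
from ov import *
for n in("scene","top"):
    im=r.grab_frame(n); cv2.imwrite(f"pics/{n}14.png",im[:,:,::-1])
s=r.sense();print(s["clock"],s["eef_pos"],s["contact_force"])
crop("pics/scene14.png","pics/c14.png",155,135,210,180,14)
crop("pics/top14.png","pics/c14t.png",110,165,165,235,10,1.5)
```

```text
35.85 [473.5731506  169.87934965  50.39384844] [-1.45922371  0.578022   -1.06950386]
```

View pics/c14.png

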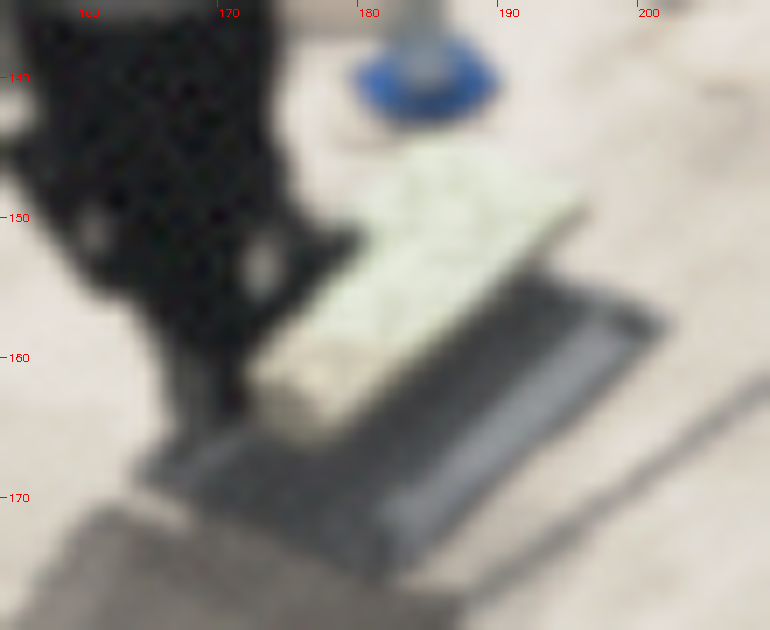

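View pics/c14t.png

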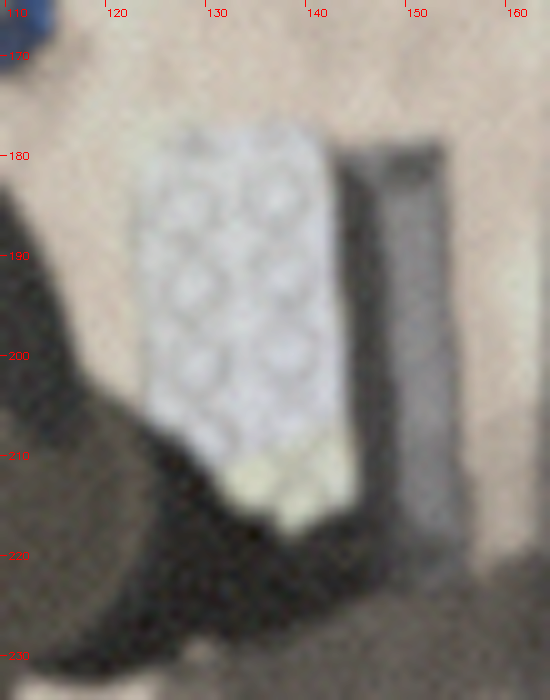

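Emit:
jog_arm(increments="0.1 0 0 0 0 0 -1; 0 0 0 0 0 0 -1; 0 0 0 0 0 0 -1; 0 0 0 0 0 0 -1; 0 0 0 0 0 0 -1; 0 0 0 0 0 0 -1; 0 0 0 0 0 0 -1; 0 0 0 0 0 0 -1")

```text
clock: 36.65
eef_pos: [473.8, 169.8, 50.2]
tcp_rot: [3.141, 0.001, 0.13]
contact_force: [-5.4, -0.4, 3.8]
opening: 0.004
```

Emit:
jog_arm(increments="0.1 0 0 0 0 0 -1; 0 0 0 0 0 0 -1; 0 0 0 0 0 0 -1; 0 0 0 0 0 0 -1; 0 0 0 0 0 0 -1; 0 0 0 0 0 0 -1; 0 0 0 0 0 0 -1; 0 0 0 0 0 0 -1")

```text
clock: 37.45
eef_pos: [473.9, 169.8, 50.2]
tcp_rot: [3.141, 0.003, 0.13]
contact_force: [-8.6, -0.1, 6.0]
opening: -0.001
```

Emit:
jog_arm(increments="-0.1 0 0 0 0 0 -1; -0.1 0 0 0 0 0 -1; -0.3 0 0 0 0 0 -1; -1 0 0 0 0 0 -1; -1.5 0 -0.5 0 0 0 -1; -2 0 -2 0 0 0 -1; -2 0 -3 0 0 0 -1; -2 0 -3 0 0 0 -1")

```text
clock: 38.25
eef_pos: [384.0, 157.9, 136.0]
tcp_rot: [3.141, 0.001, 0.13]
contact_force: [1.4, 0.1, 0.4]
opening: -0.001
```

Emit:
jog_arm(increments="0 0 -3 0 0 0 -1; 0 0 -2 0 0 0 -1; 0 0 -1 0 0 0 -1; 0 0 0 0 0 0 -1; 0 0 0 0 0 0 -1; 0 0 0 0 0 0 -1; 0 0 0 0 0 0 -1; 0 0 0 0 0 0 -1")

```text
clock: 39.05
eef_pos: [385.9, 158.3, 194.6]
tcp_rot: [3.141, 0.001, 0.13]
contact_force: [0.3, -0.2, 0.5]
opening: -0.002
```

Run:
```python
from ov import *
for n in("scene","top"):
    im=r.grab_frame(n); cv2.imwrite(f"pics/{n}15.png",im[:,:,::-1])
s=r.sense();print(s["clock"],s["eef_pos"],s["contact_force"])
crop("pics/scene15.png","pics/c15.png",155,130,275,220,6.5)
st=[557.3,180.5,.13]
p=[st[0]-5*np.cos(.13),st[1]-5*np.sin(.13),.13]
q=T(p,box(-70,70,-30,30,55));S=stand(st)
crop("pics/top15.png","pics/c15t.png",110,145,270,240,5,1.6)
draw("top","pics/top15.png","pics/p7.png",[q,S[0],S[2]],110,165,165,235,10,1.5)
draw("scene","pics/scene15.png","pics/p8.png",[q,S[0],S[2]],155,135,210,180,14)
```

```text
39.15 [386.09368553 158.39404676 194.91461652] [ 0.32542354  0.73668142 -0.2608009 ]
```

View pics/c15.png

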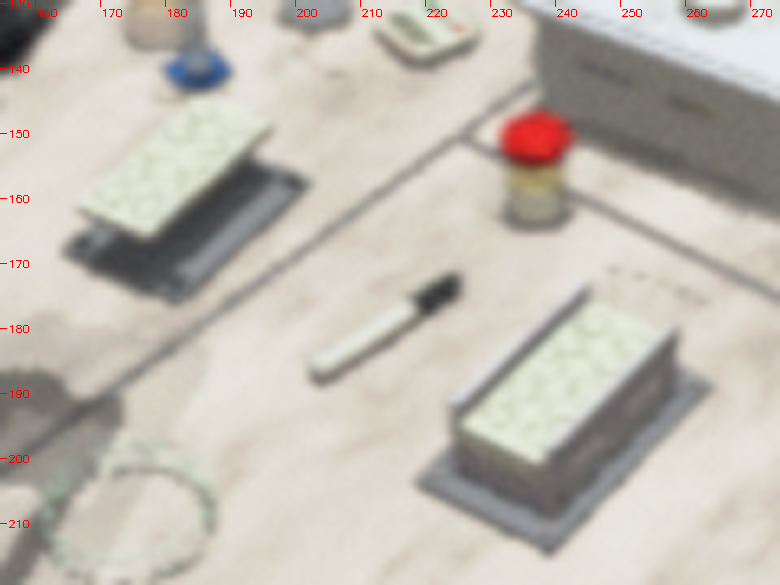

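View pics/c15t.png

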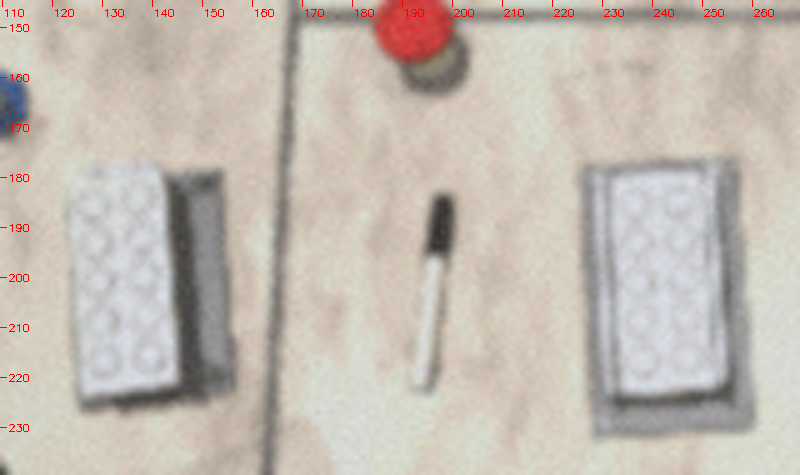

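View pics/p7.png

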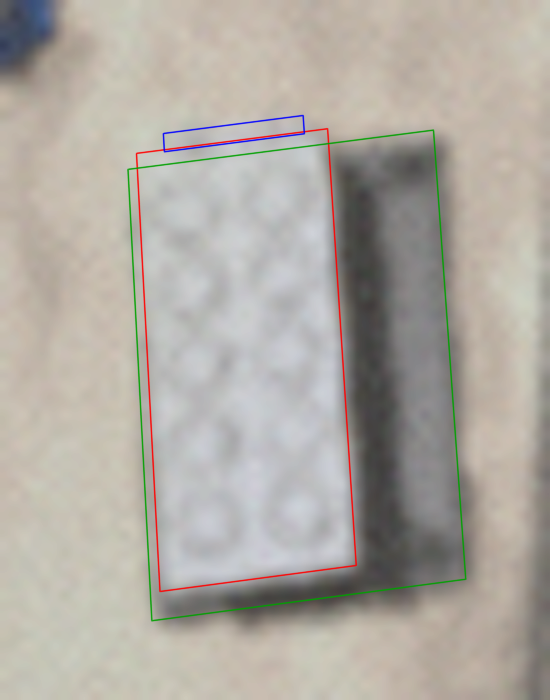

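View pics/p8.png

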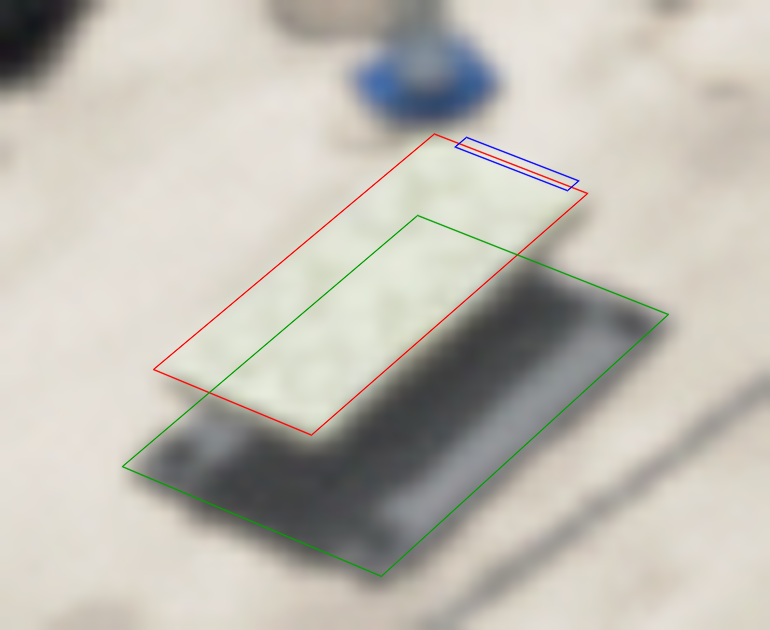

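```bash
python3 -c "
from rig import r
print(r.sign_off())"
```

```text
the job is handed in; nothing more can be done
None
```

The top plate is on the viewing stand, face up and against the stop. I handed the job in at about 39 s, with the arm clear of everything; no verdict was reported.

**What I did:** I pushed the plate endways from the far end with closed fingers until it stuck out about 57 mm. I then gripped it by its sides, lifted it level, lowered it onto the pad and let go. Last, I nudged its near end towards the stop with closed fingers.

**Checks that agreed:**
- **Centring:** touching both sides of the pad with the fingers gave a span of 15.9 mm, against 16 mm expected. I set the plate at the middle of that span.
- **Against the stop:** the nudge reached about 8.6 N without the plate moving.
- **Level:** three of the plate's top corners measured 51 to 52 mm high, so it is not tilted or resting on the stop. They should be 55 mm, a few mm more than the cameras read.
- **Surroundings:** in the last pictures the two lower plates, the cup and the marker look as they did at the start.

**Check that disagreed:** the two cameras and the arm differed by up to 2 to 5 mm on where the stand is. I relied on the touch and force readings instead. The plate and the stand's foot are offset about equally from their drawn outlines in the last pictures, so the plate's place on the stand agrees to within about 2 mm.

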